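# Key on the X-ray control box and hold its spring dial at the third click

### The arm

A 6-joint arm with a two-finger parallel gripper is mounted at the origin on the work surface. World frame = base frame: x ahead of the robot, y to its left, z up, the work surface at z = 0. Lengths are in m, angles in rad, forces in N, time in s.
With the tool pointing down it reaches from about 0.35 to 0.775 m from the base axis. Payload 7.3 kg.
Tool frame: the origin (TCP) lies at the very end of the fingers, on their centre line; the grasp point (between the pads) lies 19 mm behind it; x points along the fingers, y is the direction in which the jaws open and shut, and the axes are right-handed (so a half turn about x gives the same grasp; the last joint's range is limited). The gripper opens to 92 mm and grips with 3 to 60 N. Pads are 19 mm wide; open, the fingers measure 130 mm over their backs; the gripper's body (75 mm by 190 mm) begins 47 mm behind the grasp point.
Start: joints at [-1.34, 0.342, 1.524, -0, 1.275, -0.146], TCP at [0.193, -0.488, 0.227] pointing down, gripper open.
Joint ranges: [-2.53, 2.53], [-0.77, 2.02], [0.04, 2.7], [-1, 4.14], [0.28, 2.66], [-3.11, 3.11]. Speed limits (rad/s): [2.57, 2.57, 3.14, 3.14, 3.14, 3.14].

### API

Orientations are given as [roll, pitch, yaw] about the fixed x, y, z axes, in that order (R = Rz(yaw) Ry(pitch) Rx(roll)).
In Python, from cell import observe, vision, job gives the robot as it stands.
- The arm moves only by the tool send_rows, never from a script. Its argument "motion" is a list of rows, each an object with "hand": the opening, from -1 (shut) to 1 (fully open), so that 0 is half open; "slide": the shift along the tool's x, y, z in mm, a list of three; "spin": the turn about the tool's x in rad. In form: [{"hand": hand, "slide": [tx, ty, tz], "spin": spin}, ...]. A call has 1 to 8 rows; each row shifts and turns the pose as measured when the row begins, along the tool's axes as they then stand; what a row does not reach is not made up. A row lasts 1/10 s, in which the tool goes at most 50 mm and 8.59 degrees, less where a joint would pass 70% of its speed; a pose out of reach is approached as far as the arm can. A call with a gripper value outside its range is refused whole. The fingers move at their own pace and stop on an object; "grip_force" is the grip in N (left out, the last holds). Time passes only in rows, so rows that do not move let the fingers close. It gives the time, the measured TCP pose, the force and the opening at its end, in the units of the state.
- observe(): the state, without advancing time (a new reading comes with each control period).
- vision.read_camera(name): name is "side" or "top"; returns a dict with "pixels" (384x512x3 uint8, blue, green, red), "range_z" (384x512 float32, m along the optical axis (not along the pixel's ray), 0 where there is no reading), "fx", "fy", "cx", "cy" (pixels), "world_from_camera" (4x4, takes a point from camera to world coordinates). Camera axes: x right, y down, z forward; pixel columns grow to the right and rows downward; lengths in m; the calibration is good to about 2 mm. A picture is of the moment at which its call begins.
- job.hand_in(): hands the job in, once; it reports no verdict.
Trained networks look in a picture, given as the dict that the camera call returned (one of the last four; its "shot" number tells which), for a name from the list of things; names that differ only in an ending like _2 or _b are one class to them, and where a whole thing is asked for, a point or a joint stands for the part that bears it (a point fixed in the world has none). Each returns a list of dicts, best first, with "conf" (0 to 1); they miss things now and then, are a little off and sometimes report something else, mostly with a low value. They report only what shows in the picture. A call takes as long as a camera call. They do not tell look-alikes from the thing itself.
- vision.search_frame(picture, thing): "uv" ([column, row] in pixels, amid what is visible of it).
- vision.cut_out(picture, thing): "mask" (384x512 bool, what is visible of it) and "uv" ([column, row] in pixels, amid what is visible of it).
The state is a dict: "time": time; "qpos": joint angles; "qvel": joint speeds; "joint_efforts": joint torques, N m; "tool_pos": TCP position; "tool_rot": TCP orientation; "contact_force": force on the tool from outside, world axes, zero at the start; "torque": the same for the moment, N m; "opening": finger opening in m.
Only numpy, scipy, OpenCV 4.12 (cv2) and the standard library are available. Lean on these libraries where they do the work, as an engineer would, in place of code of your own. Each camera call takes 0.05 s, during which the arm holds its last target.

### The job

Take the yellow key out of the key stand, push it fully home in the yellow-ringed key switch of the X-ray control box and turn it clockwise to its stop, leaving it there switched on. Only then turn the red spring-return dial clockwise past its first two clicks to the third, at the green dot by its end stop, and finish the program while the gripper is still holding it there against the spring. Leave the blue key in the stand and do not disturb the bottle, battery or bowl.

Things in the scene. Friction and masses are not known exactly. Their poses are not given: they have to be found in the camera images.
- console: White X-ray control box, fixed to the table, 160 (x) x 260 (y) x 85 mm high with a flat aluminium top. Origin: centre of its underside; z up. On its top, 130 mm apart: the key switch at (-10, -65) mm and the dial at (-10, +65) mm in the box's frame, both with upright axes.
- slot (a point): Centre of the mouth of the key slot, on the axis of the key switch, 111 mm above the table. The switch is a steel drum of 48 mm diameter, 26 mm high, with a yellow ring at its foot; its top has an upright slot 20 mm long (along this point's x) and 10 mm wide (y), 24 mm deep with a solid floor. The point turns with the drum; z up.
- switch (a joint): Angle of the key switch drum, rad, growing clockwise seen from above; at 0 the slot's length lies along the box's x axis. It starts somewhere in 0 to 0.2; the stop at 1.2 (green mark) is 'on'. It stays where it is left and turns against about 0.06 N m of friction. The key has some 0.12 rad of play in the slot, so it must turn a little further than the drum.
- dial (a joint): Angle of the red dial, rad, growing clockwise seen from above; 0 is its rest. Clicks (soft detents) at 0.4 (white dot), 0.8 (orange dot) and 1.20 (green dot), end stop at 1.28. A spring drives it back to 0 from any angle when let go; holding it takes about 0.06 N m at rest, 0.16 N m at the third click and at most about 0.2 N m on the way.
- bar (a point): Red grip bar on top of the dial's black 56 mm skirt; the dial turns about the bar's centre. Bar 54 mm long (its x), 12 mm thick (y), 26 mm high; this point is the centre of its underside, 96 mm above the table, so its top is 122 mm above the table. At dial angle 0 the bar lies along the box's x axis; the white line on its top marks the +x end, which points at the dots.
- key: Yellow key, loose, about 50 g, standing upright in one of the two sockets of the stand. Origin: the tip of its blade (lowest point), z up along the key. Steel blade 18 mm (x) x 8 mm (y), from z = 0 to 34 mm (lowest 4 mm narrowed to 14 x 5 mm); above it a yellow grip 34 mm (x) x 10 mm (y), from z = 34 to 66 mm. A half turn about z fits the slot just as well.
- key_tip (a point): The tip (lowest point) of the yellow key's blade; same as the key's origin.
- spare: Blue key of another machine, same shape and size as the yellow one, standing in the other socket of the stand. To be left alone.
- stand: Grey key stand, fixed to the table, 130 (x) x 50 (y) x 35 mm high. Origin: centre of its underside. Two upright sockets at x = -35 and +35 mm, 20 x 10 mm, 24 mm deep, so that a key's tip stands 11 mm above the table. Which key is in which socket varies; both keys' x axes lie along the stand's x.
- bottle: Small amber bottle with a white cap, 44 mm diameter, 100 mm tall, standing. Origin: centre of its underside. To be left alone.
- battery: Black cylindrical tool battery with a steel cap, 44 mm diameter, 82 mm tall, standing. Origin: centre of its underside. To be left alone.
- bowl: Steel bowl, 100 mm across, 40 mm high. Origin: centre of its underside. To be left alone.
There are look-alikes about, which are no part of the job. What is shaped like the key but pink is not meant.

How it is judged:
By the outcome, as a careful person would: the job done as asked, in the order asked, and still so for the second after the job is handed in, while the arm keeps its last pose, push and grip.
It also fails if it takes over 64 s, if anything falls off the work surface, if the arm or the gripper's body presses on something with over 40 N, if the wrist force passes 120 N, or if a joint passes its speed limit or range.

## Working session

There is one attempt and no reset: what is moved stays moved. The work goes in short steps, Python scripts to look and compute and a tool call to move; the robot and the scene stay as the last step left them, time stands still between calls to the robot, and variables do not carry over. Pictures are saved under pics/ and viewed, and the job is handed in when it is done.

Besides the shell and the picture viewer there is one more tool, called after "Call:" in YAML: its name, and indented under it one key for each argument. send_rows: Moves the arm, as the interface text tells. Its arguments: {"type":"object","properties":{"motion":{"type":"array","items":{"type":"object","properties":{"hand":{"type":"number"},"slide":{"type":"array","items":{"type":"number"}},"spin":{"type":"number"}}}},"grip_force":{"type":"number"}},"required":["motion"]}

```bash
ls; mkdir -p pics; python3 - <<'E'
from cell import observe, vision, job
import cv2,numpy as np,pickle
s=observe(); print(s)
for n in ("top","side"):
    p=vision.read_camera(n); cv2.imwrite(f"pics/{n}0.png",p["pixels"]); pickle.dump(p,open(f"{n}0.pkl","wb"))
    print(n,p["fx"],p["fy"],p["cx"],p["cy"],np.round(p["world_from_camera"],3).tolist())
    for t in ("key","spare","stand","console","bar","slot","bottle","battery","bowl"):
        print(t,[(np.round(d["uv"]).tolist(),round(d["conf"],2)) for d in vision.search_frame(p,t)])
E
```

```text
pics
{'time': 0.0, 'qpos': array([-1.34004589e+00,  3.42742267e-01,  1.52498561e+00, -3.62185827e-05,
        1.27539174e+00, -1.46010586e-01]), 'qvel': array([ 4.12537176e-05,  1.79015549e-04, -6.99547679e-04, -8.72454342e-04,
        7.09302700e-04, -2.88116963e-04]), 'joint_efforts': array([-2.80329870e-03, -4.31254935e+01, -2.44221675e+01,  7.14259129e-02,
        5.58997749e-02, -1.25528209e-04]), 'tool_pos': array([ 0.19306757, -0.48778914,  0.22604578]), 'tool_rot': array([-1.69412936,  1.56926898,  1.82423489]), 'contact_force': array([ 0.1653973 ,  0.76400608, -0.09859784]), 'torque': array([-0.03105874, -0.01793791, -0.06421164]), 'opening': 0.09179497554019557}
top 349.96256402056633 349.96256402056633 253.34311079062655 189.42470585058769 [[-0.003, -1.0, 0.011, 0.591], [-1.0, 0.004, 0.023, 0.056], [-0.023, -0.011, -1.0, 0.898], [0.0, 0.0, 0.0, 1.0]]
key [([366.0, 197.0], 0.39)]
spare [([412.0, 212.0], 0.54)]
stand [([399.0, 201.0], 0.97)]
console [([210.0, 224.0], 0.73), ([400.0, 186.0], 0.36)]
bar [([186.0, 224.0], 0.89), ([239.0, 231.0], 0.64)]
slot [([240.0, 230.0], 0.83)]
bottle [([332.0, 125.0], 0.86), ([183.0, 223.0], 0.26)]
battery [([397.0, 133.0], 0.87)]
bowl [([104.0, 220.0], 0.88), ([398.0, 200.0], 0.61)]
side 461.9757210865434 461.9757210865434 246.62191147226645 192.65416050912944 [[0.959, -0.206, 0.193, 0.408], [-0.282, -0.706, 0.65, -0.619], [0.003, -0.678, -0.735, 0.862], [0.0, 0.0, 0.0, 1.0]]
key [([293.0, 333.0], 0.62)]
spare [([266.0, 352.0], 0.52)]
stand [([280.0, 355.0], 0.82)]
console [([198.0, 185.0], 0.97), ([278.0, 354.0], 0.45)]
bar [([189.0, 147.0], 0.67)]
slot [([194.0, 182.0], 0.92)]
bottle [([334.0, 252.0], 0.73)]
battery [([360.0, 322.0], 0.89)]
bowl [([181.0, 120.0], 0.82)]
```

View pics/top0.png

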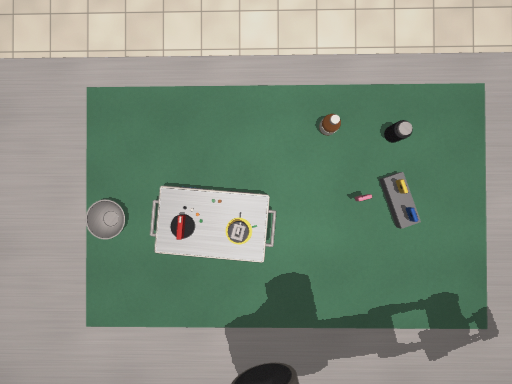

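View pics/side0.png

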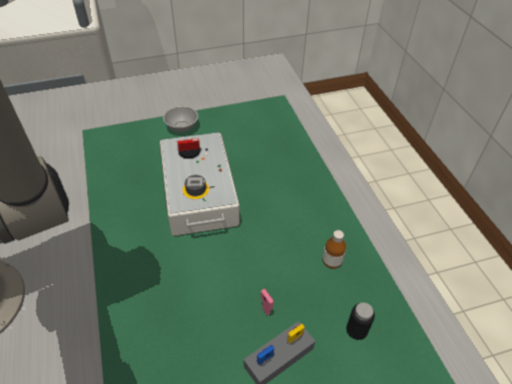

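```bash
python3 - <<'E'
import cv2,pickle,numpy as np
t=cv2.imread("pics/top0.png");s=cv2.imread("pics/side0.png")
a=cv2.resize(t[165:265,320:450],None,fx=3,fy=4*.75,interpolation=2)
b=cv2.resize(s[284:384,220:350],None,fx=3,fy=3,interpolation=2)
c=cv2.resize(t[170:270,150:280],None,fx=3,fy=3,interpolation=2)
d=cv2.resize(s[115:215,130:260],None,fx=3,fy=3,interpolation=2)
cv2.imwrite("pics/crop0.png",np.vstack([np.hstack([a,b]),np.hstack([c,d])])[:600])
E
```

```text
(no output)
```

View pics/crop0.png

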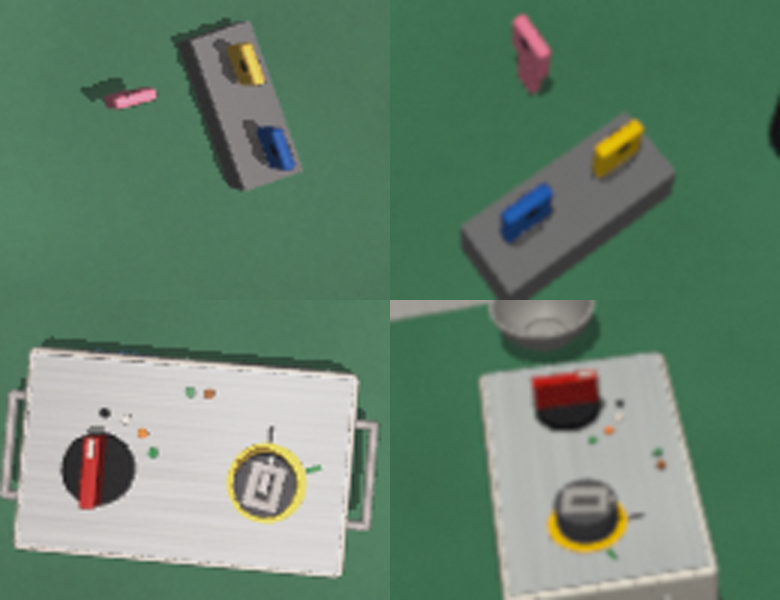

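The yellow key stands at top (404,186) and side (297,333). Possible confusions are the blue key at (412,214) and the pink look-alike at (364,198). The crop confirms yellow in the stand's far socket. On the console, the dial is at (182,226) and the switch at (238,231).

```bash
cat > h.py <<'E'
import numpy as np,cv2,pickle
def pts(p,mask):
    v,u=np.nonzero(mask&(p["range_z"]>0)); z=p["range_z"][v,u]
    c=np.stack([(u-p["cx"])/p["fx"]*z,(v-p["cy"])/p["fy"]*z,z,np.ones_like(z)])
    return (p["world_from_camera"]@c)[:3].T
def hsv(p,lo,hi,box=None):
    m=cv2.inRange(cv2.cvtColor(p["pixels"],cv2.COLOR_BGR2HSV),np.array(lo),np.array(hi))>0
    if box:
        b=np.zeros_like(m);b[box[1]:box[3],box[0]:box[2]]=1;m&=b
    return m
def onplane(p,uv,zw):
    uv=np.atleast_2d(uv).astype(float)
    d=np.stack([(uv[:,0]-p["cx"])/p["fx"],(uv[:,1]-p["cy"])/p["fy"],np.ones(len(uv))])
    W=p["world_from_camera"];d=W[:3,:3]@d;o=W[:3,3:]
    return (o+d*((zw-o[2])/d[2])).T
def rect(P):
    c,(w,h),a=cv2.minAreaRect((P[:,:2]*1000).astype(np.float32))
    if w<h: w,h,a=h,w,a+90
    return np.round(c,1),round(w,1),round(h,1),round((a+90)%180-90,1)
E
python3 - <<'E'
from h import *
for n in("top","side"):
    p=pickle.load(open(n+"0.pkl","rb"))
    full=np.ones((384,512),bool); P=pts(p,full)
    R=P.reshape(-1,3) 
    def sel(x0,x1,y0,y1,z0,z1):
        return P[(P[:,0]>x0)&(P[:,0]<x1)&(P[:,1]>y0)&(P[:,1]<y1)&(P[:,2]>z0)&(P[:,2]<z1)]
    top={"c":(.38,.72,-.1,.35,.075,.095),"stand":(.45,.7,-.42,-.25,.028,.042)}
    for k,b in top.items():
        q=sel(*b);print(n,k,len(q),rect(q) if len(q) else 0,np.round(q.mean(0)*1000,1))
    for k,lo,hi in(("yel",(20,120,90),(35,255,255)),("blue",(105,120,60),(125,255,255)),("red",(0,170,90),(5,255,255))):
        q=pts(p,hsv(p,lo,hi))
        print(n,k,len(q),np.round(np.percentile(q,[2,50,98],axis=0)*1000).tolist())
    q=pts(p,hsv(p,(20,120,90),(35,255,255)));q=q[q[:,1]<-.2]
    print(rect(q),np.round(q[:]*1000).tolist()[:80])
E
```

```text
top c 6733 (array([520.6, 172.7]), 260.3, 160.3, 85.0) [522.6 169.3  85.7]
top stand 883 (array([ 574.4, -287.6]), 130.2, 51.6, 19.0) [ 572.8 -284.3   36. ]
top yel 268 [[477.0, -281.0, 54.0], [530.0, 87.0, 86.0], [621.0, 138.0, 92.0]]
top blue 102 [[527.0, -304.0, 53.0], [542.0, -296.0, 76.0], [556.0, -290.0, 81.0]]
top red 92 [[493.0, 231.0, 119.0], [513.0, 237.0, 123.0], [541.0, 244.0, 126.0]]
(array([ 607.6, -275. ]), 32.2, 10.0, 15.7) [[624.0, -272.0, 76.0], [622.0, -268.0, 58.0], [622.0, -268.0, 63.0], [621.0, -267.0, 71.0], [621.0, -266.0, 79.0], [621.0, -270.0, 77.0], [621.0, -272.0, 77.0], [621.0, -274.0, 77.0], [620.0, -267.0, 55.0], [619.0, -267.0, 60.0], [619.0, -267.0, 65.0], [619.0, -268.0, 69.0], [619.0, -267.0, 77.0], [619.0, -269.0, 77.0], [619.0, -271.0, 79.0], [619.0, -274.0, 78.0], [617.0, -267.0, 53.0], [617.0, -268.0, 56.0], [617.0, -268.0, 64.0], [617.0, -267.0, 70.0], [617.0, -267.0, 77.0], [617.0, -270.0, 76.0], [616.0, -271.0, 79.0], [617.0, -274.0, 78.0], [616.0, -276.0, 78.0], [615.0, -268.0, 56.0], [615.0, -268.0, 62.0], [615.0, -269.0, 66.0], [614.0, -26
[... 2776 characters left out ...]
.0, 81.0], [603.0, -276.0, 79.0], [605.0, -276.0, 79.0], [606.0, -277.0, 79.0], [608.0, -278.0, 81.0], [611.0, -276.0, 76.0], [613.0, -276.0, 75.0], [615.0, -276.0, 72.0], [617.0, -276.0, 71.0], [620.0, -274.0, 67.0], [594.0, -273.0, 75.0], [596.0, -275.0, 78.0], [597.0, -276.0, 80.0], [599.0, -277.0, 80.0], [600.0, -278.0, 82.0], [602.0, -277.0, 78.0], [604.0, -278.0, 80.0], [606.0, -278.0, 77.0], [608.0, -278.0, 76.0], [611.0, -277.0, 72.0], [612.0, -277.0, 73.0], [615.0, -276.0, 69.0], [618.0, -275.0, 65.0], [591.0, -276.0, 79.0], [593.0, -277.0, 80.0], [595.0, -276.0, 76.0], [597.0, -277.0, 77.0], [599.0, -277.0, 75.0], [600.0, -279.0, 79.0], [602.0, -278.0, 77.0], [604.0, -278.0, 76.0]]
```

```bash
cat >> h.py <<'E'
from scipy.spatial.transform import Rotation
def state(o):
    R=Rotation.from_euler("xyz",o["tool_rot"]).as_matrix()
    return R
def report(o,goal=None,yawy=None):
    R=state(o);y=np.degrees(np.arctan2(R[1,1],R[0,1]))
    print("t",round(o["time"],2),"tcp",np.round(o["tool_pos"]*1000,1),"tilt",np.round(R[:2,0],4),"yaw_y",round(y,2),"q",np.round(o["qpos"],2),"F",np.round(o["contact_force"],1),"T",np.round(o["torque"],2),"open",round(o["opening"]*1000,1))
    if goal is not None: print("slide",np.round(R.T@(np.array(goal)-o["tool_pos"]*1000),1))
    if yawy is not None:
        d=(yawy-y+180)%360-180; print("spin",round(-np.radians(d),3),"alt",round(-np.radians(d+180 if d<0 else d-180),3))
E
python3 - <<'E'
from h import *
from cell import observe
o=observe();print(np.round(state(o),3));report(o,(606.6,-275.1,200),109.2)
# slot angle
for n,box in(("top",(225,215,255,245)),("side",(178,165,212,200))):
    p=pickle.load(open(n+"0.pkl","rb"));g=p["pixels"][box[1]:box[3],box[0]:box[2]]
    cv2.imwrite(f"pics/slot_{n}.png",cv2.resize(g,None,fx=14,fy=14,interpolation=cv2.INTER_CUBIC))
E
```

```text
[[ 0.     0.368 -0.93 ]
 [-0.    -0.93  -0.368]
 [-1.     0.     0.   ]]
t 1.0 tcp [ 193.2 -488.2  226.7] tilt [ 0.     -0.0001] yaw_y -68.41 q [-1.34  0.34  1.52  0.    1.28 -0.15] F [-0.1  0.4  0.8] T [-0.01  0.06  0.07] open 91.8
slide [  26.7  -46.  -462.8]
spin -3.1 alt 0.042
```

View pics/slot_top.png

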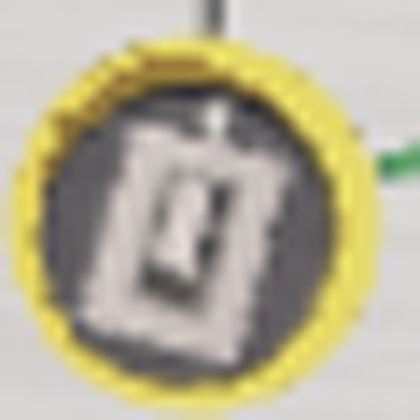

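View pics/slot_side.png

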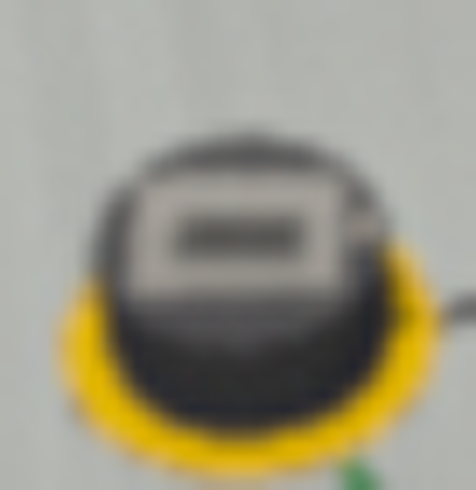

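```bash
python3 - <<'E'
from h import *
# top: plate corners (zoom14, with 0.5 offset handling), side corners
def conv(c,box): return (np.array(c)+.5)/14-.5+np.array(box[:2])
p=pickle.load(open("top0.pkl","rb"));s=pickle.load(open("side0.pkl","rb"))
T=conv([(130,125),(285,160),(237,362),(83,315)],(225,215))
S=conv([(140,178),(330,172),(350,290),(130,296)],(178,165))
Ss=conv([(183,225),(298,220),(300,252),(180,257)],(178,165))
for n,q,c in(("top",p,T),("side",s,S),("sideslot",s,Ss)):
    P=onplane(q,c,.111)*1000;print(n,np.round(P[:,:2],1).tolist(),P.mean(0).round(1),rect(P/1000))
E
```

```text
top [[523.7, 117.6], [518.1, 92.6], [485.7, 100.5], [493.2, 125.2]] [505.2 109.  111. ] (array([504.9, 109.1]), 33.3, 25.8, -13.6)
side [[489.9, 128.7], [520.0, 121.4], [517.2, 94.5], [483.1, 103.1]] [502.6 111.9 111. ] (array([503.4, 111.8]), 35.2, 26.7, -14.1)
sideslot [[494.5, 116.3], [512.6, 112.2], [511.4, 105.0], [492.6, 109.4]] [502.8 110.7 111. ] (array([502.8, 110.7]), 19.3, 7.2, -12.9)
```

Call:
send_rows:
  motion:
    - {"hand": 1,"slide": [0,-5,-50],"spin": 0.01}
    - {"hand": 1,"slide": [0,-5,-50],"spin": 0.01}
    - {"hand": 1,"slide": [0,-5,-50],"spin": 0.01}
    - {"hand": 1,"slide": [0,-5,-50],"spin": 0.01}
    - {"hand": 1,"slide": [0,-5,-50],"spin": 0}
    - {"hand": 1,"slide": [0,-5,-50],"spin": 0}
    - {"hand": 1,"slide": [0,-5,-50],"spin": 0}
    - {"hand": 1,"slide": [0,-5,-50],"spin": 0}

```text
time: 1.8
tool_pos: [0.5538, -0.3186, 0.2266]
tool_rot: [1.146, 1.567, -1.674]
contact_force: [0.1, -1.2, -0.5]
opening: 0.0917
```

```bash
python3 - <<'E'
from h import *
from cell import observe
report(observe(),(606.6,-275.1,43),109.2)
E
```

```text
t 1.8 tcp [ 553.8 -318.6  226.6] tilt [-0.0004 -0.0037] yaw_y -71.55 q [-0.64  0.56  1.18 -0.    1.4   0.61] F [ 0.1 -1.2 -0.5] T [-0.02 -0.01  0.03] open 91.7
slide [183.5 -25.2 -64.1]
spin 3.128 alt -0.013
```

Call:
send_rows:
  motion:
    - {"hand": 0.3,"slide": [20,-12,-32],"spin": -0.007}
    - {"hand": 0.3,"slide": [20,-13,-32],"spin": -0.006}
    - {"hand": 0.3,"slide": [40,0,0],"spin": 0}
    - {"hand": 0.3,"slide": [30,0,0],"spin": 0}
    - {"hand": 0.3,"slide": [0,0,0],"spin": 0}

```text
time: 2.3
tool_pos: [0.616, -0.2672, 0.1125]
tool_rot: [1.942, 1.565, -0.855]
contact_force: [0.1, -0.1, -0.5]
opening: 0.061
```

```bash
python3 - <<'E'
from h import *
from cell import observe,vision
report(observe(),(606.6,-275.1,43),109.2)
p=vision.read_camera("side");q=vision.read_camera("top")
cv2.imwrite("pics/a1.png",np.hstack([cv2.resize(p["pixels"][200:384,180:420],(400,307)),cv2.resize(q["pixels"][120:270,320:490],(400,307))]))
E
```

```text
t 2.3 tcp [ 616.  -267.2  112.5] tilt [ 0.0041 -0.0047] yaw_y -70.24 q [-0.52  0.7   1.23 -0.    1.2   0.7 ] F [ 0.1 -0.1 -0.5] T [ 0.06 -0.02  0.04] open 61.0
slide [69.5  3.8 11.7]
spin -3.132 alt 0.01
```

View pics/a1.png

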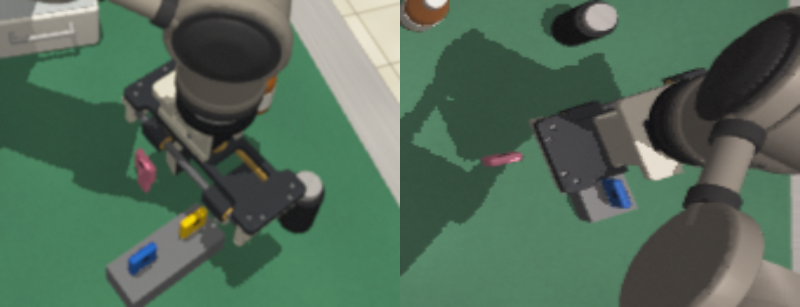

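The gripper (crop left, near 210,170) overshot the yellow key at (193,222) by about 12 mm, along the key's length. I'll correct that in small rows before going down.

Call:
send_rows:
  motion:
    - {"hand": 0.3,"slide": [0,4,11],"spin": 0.01}
    - {"hand": 0.3,"slide": [0,0,0],"spin": 0}
    - {"hand": 0.3,"slide": [0,0,0],"spin": 0}

```text
time: 2.7
tool_pos: [0.6095, -0.2798, 0.1233]
tool_rot: [2.17, 1.548, -0.641]
contact_force: [0.9, 0.0, -0.7]
opening: 0.0596
```

```bash
python3 - <<'E'
from h import *
from cell import observe
report(observe(),(606.6,-275.1,43),109.2)
E
```

```text
t 2.7 tcp [ 609.5 -279.8  123.3] tilt [ 0.018  -0.0134] yaw_y -71.03 q [-0.54  0.68  1.24 -0.    1.2   0.7 ] F [ 0.9  0.  -0.7] T [ 0.    0.02 -0.01] open 59.6
slide [80.2 -6.9  2.2]
spin 3.138 alt -0.004
```

Call:
send_rows:
  motion:
    - {"hand": 0.3,"slide": [0,0,0],"spin": 0}

```text
time: 2.8
tool_pos: [0.6097, -0.2806, 0.1247]
tool_rot: [2.178, 1.546, -0.633]
contact_force: [0.3, -0.1, 0.1]
opening: 0.0595
```

```bash
python3 - <<'E'
from h import *
from cell import observe,vision
report(observe(),(606.6,-275.1,43),109.2);print(observe()["qvel"].round(3))
vision.read_camera("side");report(observe())
vision.read_camera("side");report(observe());print(observe()["qvel"].round(3))
E
```

```text
t 2.8 tcp [ 609.7 -280.6  124.7] tilt [ 0.0199 -0.0146] yaw_y -71.08 q [-0.54  0.68  1.24 -0.    1.2   0.7 ] F [ 0.3 -0.1  0.1] T [ 0.02  0.06 -0.02] open 59.5
slide [81.5 -7.8  2.3]
spin 3.137 alt -0.005
[-0.005 -0.017 -0.008  0.003  0.003  0.001]
t 2.85 tcp [ 609.8 -280.6  124.8] tilt [ 0.0201 -0.0148] yaw_y -71.07 q [-0.54  0.68  1.24 -0.    1.2   0.7 ] F [-0.1 -1.1  0.2] T [-0.04 -0.02  0.04] open 59.3
t 2.9 tcp [ 609.8 -280.3  124.4] tilt [ 0.0196 -0.0144] yaw_y -71.05 q [-0.54  0.68  1.24 -0.    1.2   0.7 ] F [ 0.2  0.6 -0.3] T [ 0.04 -0.03  0.03] open 59.4
[ 0.004  0.011  0.008  0.001 -0.002  0.002]
```

Call:
send_rows:
  motion:
    - {"hand": 0.3,"slide": [8,-4,1],"spin": 0}
    - {"hand": 0.3,"slide": [12,-4,1],"spin": 0}
    - {"hand": 0.3,"slide": [12,0,0],"spin": 0}
    - {"hand": 0.3,"slide": [8,0,0],"spin": 0}
    - {"hand": 0.3,"slide": [4,0,0],"spin": 0}
    - {"hand": 0.3,"slide": [2,0,0],"spin": 0}
    - {"hand": 0.3,"slide": [0,0,0],"spin": 0}

```text
time: 3.6
tool_pos: [0.6058, -0.2728, 0.0739]
tool_rot: [2.18, 1.548, -0.63]
contact_force: [0.1, -0.5, 1.0]
opening: 0.0598
```

```bash
python3 - <<'E'
from h import *
from cell import observe
report(observe(),(606.6,-275.1,43),109.2)
E
```

```text
t 3.6 tcp [ 605.8 -272.8   73.9] tilt [ 0.0184 -0.0134] yaw_y -71.01 q [-0.54  0.72  1.31 -0.    1.08  0.7 ] F [ 0.1 -0.5  1. ] T [-0.01  0.06 -0.05] open 59.8
slide [30.9  1.9  0.4]
spin 3.138 alt -0.004
```

Call:
send_rows:
  motion:
    - {"hand": 0.3,"slide": [8,1,0],"spin": 0}
    - {"hand": 0.3,"slide": [8,1,0],"spin": 0}
    - {"hand": 0.3,"slide": [6,0,0],"spin": 0}
    - {"hand": 0.3,"slide": [4,0,0],"spin": 0}
    - {"hand": 0.3,"slide": [2,0,0],"spin": 0}
    - {"hand": 0.3,"slide": [0,0,0],"spin": 0}

```text
time: 4.2
tool_pos: [0.6075, -0.2757, 0.044]
tool_rot: [2.183, 1.547, -0.627]
contact_force: [1.1, -0.9, -0.0]
opening: 0.06
```

```bash
python3 - <<'E'
from h import *
from cell import observe
report(observe(),(606.6,-275.1,43),109.2)
E
```

```text
t 4.2 tcp [ 607.5 -275.7   44. ] tilt [ 0.0194 -0.014 ] yaw_y -71.03 q [-0.54  0.76  1.33 -0.    1.03  0.7 ] F [ 1.1 -0.9 -0. ] T [-0.02 -0.01 -0.02] open 60.0
slide [ 0.9 -0.9  0.6]
spin 3.138 alt -0.004
```

Position is good, so I'll close the gripper.

Call:
send_rows:
  motion:
    - {"hand": -1,"slide": [0,0,0],"spin": 0}
    - {"hand": -1,"slide": [0,0,0],"spin": 0}
    - {"hand": -1,"slide": [0,0,0],"spin": 0}
    - {"hand": -1,"slide": [0,0,0],"spin": 0}
    - {"hand": -1,"slide": [0,0,0],"spin": 0}
    - {"hand": -1,"slide": [0,0,0],"spin": 0}
  grip_force: 30

```text
time: 4.8
tool_pos: [0.6081, -0.276, 0.0451]
tool_rot: [2.191, 1.545, -0.62]
contact_force: [1.1, 0.1, 0.6]
opening: 0.0163
```

```bash
python3 - <<'E'
from h import *
from cell import observe
report(observe(),(606.6,-275.1,43),109.2)
E
```

```text
t 4.8 tcp [ 608.1 -276.    45.1] tilt [ 0.0211 -0.0151] yaw_y -71.02 q [-0.54  0.76  1.33 -0.    1.03  0.7 ] F [1.1 0.1 0.6] T [-0.03 -0.02  0.02] open 16.3
slide [ 2.1 -1.3  1.2]
spin 3.138 alt -0.004
```

Call:
send_rows:
  motion:
    - {"hand": -1,"slide": [0,0,0],"spin": 0}
    - {"hand": -1,"slide": [0,0,0],"spin": 0}
    - {"hand": -1,"slide": [0,0,0],"spin": 0}
  grip_force: 40

```text
time: 5.1
tool_pos: [0.6081, -0.276, 0.0452]
tool_rot: [2.191, 1.545, -0.619]
contact_force: [0.4, -0.3, -0.0]
opening: 0.0099
```

```bash
python3 - <<'E'
from h import *
from cell import observe
report(observe(),(606.6,-275.1,43),109.2)
E
```

```text
t 5.1 tcp [ 608.1 -276.    45.2] tilt [ 0.0212 -0.0151] yaw_y -71.02 q [-0.54  0.76  1.33 -0.    1.03  0.7 ] F [ 0.4 -0.3 -0. ] T [ 0.05 -0.   -0.  ] open 9.9
slide [ 2.1 -1.4  1.2]
spin 3.138 alt -0.004
```

Call:
send_rows:
  motion:
    - {"hand": -1,"slide": [-8,0,0],"spin": 0}
    - {"hand": -1,"slide": [-12,0,0],"spin": 0}
    - {"hand": -1,"slide": [-15,0,0],"spin": 0}
    - {"hand": -1,"slide": [-30,0,0],"spin": 0}
    - {"hand": -1,"slide": [-40,0,0],"spin": 0}
    - {"hand": -1,"slide": [-40,0,0],"spin": 0}
    - {"hand": -1,"slide": [0,0,0],"spin": 0}
    - {"hand": -1,"slide": [0,0,0],"spin": 0}

```text
time: 5.9
tool_pos: [0.6048, -0.2735, 0.2017]
tool_rot: [2.206, 1.542, -0.604]
contact_force: [-0.5, -1.4, -0.6]
opening: 0.0096
```

```bash
python3 - <<'E'
from h import *
from cell import observe,vision
p=vision.read_camera("side")
cv2.imwrite("pics/a2.png",p["pixels"])
report(observe(),(504,109,220),76.2)
E
```

```text
t 5.95 tcp [ 605.3 -273.7  202.3] tilt [ 0.0252 -0.0172] yaw_y -71.02 q [-0.54  0.6   1.16 -0.    1.34  0.7 ] F [0.4 0.  0.8] T [-0.02 -0.02  0.03] open 9.6
slide [ -26.8 -394.3  -29.2]
spin -2.569 alt 0.572
```

View pics/a2.png

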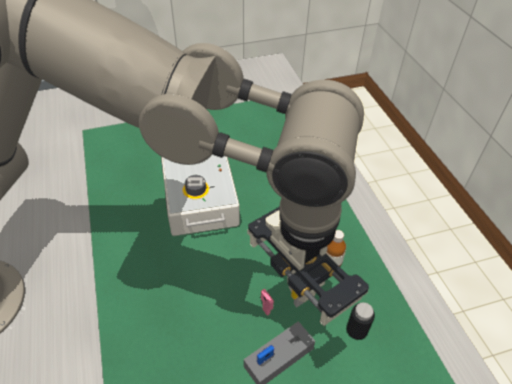

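Call:
send_rows:
  motion:
    - {"hand": -1,"slide": [-2,-20,-2],"spin": 0}
    - {"hand": -1,"slide": [-2,-35,-3],"spin": 0}
    - {"hand": -1,"slide": [-2,-45,-4],"spin": 0}
    - {"hand": -1,"slide": [-2,-45,-4],"spin": 0}
    - {"hand": -1,"slide": [-2,-45,-4],"spin": 0}
    - {"hand": -1,"slide": [-2,-45,-4],"spin": 0}
    - {"hand": -1,"slide": [-2,-40,-3],"spin": 0}
    - {"hand": -1,"slide": [-2,-30,-3],"spin": 0}

```text
time: 6.75
tool_pos: [0.5247, 0.0303, 0.2032]
tool_rot: [1.908, 1.553, -0.91]
contact_force: [-0.1, 0.2, -0.5]
opening: 0.01
```

```bash
python3 - <<'E'
from h import *
from cell import observe,vision
report(observe(),(504,109,200),76.2)
E
```

```text
t 6.75 tcp [524.7  30.3 203.2] tilt [ 0.0108 -0.014 ] yaw_y -71.5 q [-0.08  0.36  1.57 -0.01  1.2   1.17] F [-0.1  0.2 -0.5] T [-0.02 -0.07  0.04] open 10.0
slide [  1.9 -81.2  -5.3]
spin -2.578 alt 0.564
```

Call:
send_rows:
  motion:
    - {"hand": -1,"slide": [0,-25,-1],"spin": -0.05}
    - {"hand": -1,"slide": [0,-20,0],"spin": -0.1}
    - {"hand": -1,"slide": [0,-8,0],"spin": -0.14}
    - {"hand": -1,"slide": [0,0,0],"spin": -0.14}
    - {"hand": -1,"slide": [0,0,0],"spin": -0.14}
    - {"hand": -1,"slide": [0,0,0],"spin": -0.14}
    - {"hand": -1,"slide": [0,0,0],"spin": -0.14}
    - {"hand": -1,"slide": [0,0,0],"spin": -0.14}

```text
time: 7.55
tool_pos: [0.4987, 0.0878, 0.1951]
tool_rot: [-0.204, 1.556, -1.986]
contact_force: [-0.9, -0.2, -0.8]
opening: 0.0098
```

Call:
send_rows:
  motion:
    - {"hand": -1,"slide": [0,0,0],"spin": -0.14}
    - {"hand": -1,"slide": [0,0,0],"spin": -0.14}
    - {"hand": -1,"slide": [0,0,0],"spin": -0.14}
    - {"hand": -1,"slide": [0,0,0],"spin": -0.14}
    - {"hand": -1,"slide": [0,0,0],"spin": -0.14}
    - {"hand": -1,"slide": [0,0,0],"spin": -0.14}
    - {"hand": -1,"slide": [0,0,0],"spin": -0.1}
    - {"hand": -1,"slide": [0,0,0],"spin": -0.05}

```text
time: 8.35
tool_pos: [0.4934, 0.0876, 0.1873]
tool_rot: [-1.863, 1.544, -2.61]
contact_force: [-0.4, -0.2, 0.2]
opening: 0.0099
```

```bash
python3 - <<'E'
from h import *
from cell import observe,vision
report(observe(),(504,109,170),76.2)
E
```

```text
t 8.35 tcp [493.4  87.6 187.3] tilt [-0.0233 -0.0137] yaw_y 47.21 q [ 0.03  0.35  1.63 -0.01  1.19 -0.79] F [-0.4 -0.2  0.2] T [ 0.07 -0.17  0.02] open 9.9
slide [16.7 23.3 -6.6]
spin -0.506 alt 2.636
```

Call:
send_rows:
  motion:
    - {"hand": -1,"slide": [0,5,-2],"spin": -0.12}
    - {"hand": -1,"slide": [0,6,-2],"spin": -0.12}
    - {"hand": -1,"slide": [0,6,-2],"spin": -0.12}
    - {"hand": -1,"slide": [0,4,-2],"spin": -0.1}
    - {"hand": -1,"slide": [0,2,0],"spin": -0.04}
    - {"hand": -1,"slide": [0,0,0],"spin": 0}

```text
time: 8.95
tool_pos: [0.4947, 0.1117, 0.181]
tool_rot: [-2.535, 1.532, -2.76]
contact_force: [0.8, 0.6, 0.1]
opening: 0.0097
```

```bash
python3 - <<'E'
from h import *
from cell import observe,vision
report(observe(),(504,109,160),76.2)
p=vision.read_camera("side");pickle.dump(p,open("s3.pkl","wb"))
report(observe(),(504,109,160),76.2)
cv2.imwrite("pics/a3.png",cv2.resize(p["pixels"][80:260,120:340],(733,600),interpolation=2))
E
```

```text
t 8.95 tcp [494.7 111.7 181. ] tilt [-0.0361 -0.0145] yaw_y 77.12 q [ 0.08  0.37  1.61 -0.01  1.19 -1.26] F [0.8 0.6 0.1] T [ 0.07 -0.19  0.05] open 9.7
slide [20.7 -0.1 10.3]
spin 0.016 alt -3.125
t 9.0 tcp [494.6 111.6 181. ] tilt [-0.0364 -0.0146] yaw_y 77.05 q [ 0.08  0.37  1.61 -0.01  1.19 -1.26] F [ 0.6 -0.6 -0.5] T [ 0.12 -0.16 -0.02] open 9.9
slide [20.6  0.1 10.4]
spin 0.015 alt -3.127
```

View pics/a3.png

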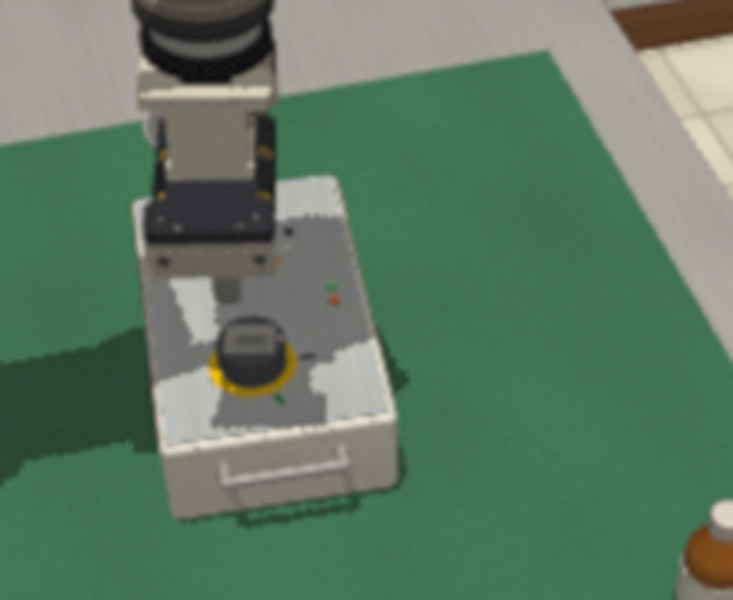

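Call:
send_rows:
  motion:
    - {"hand": -1,"slide": [0,0,0],"spin": 0}
    - {"hand": -1,"slide": [0,0,0],"spin": 0}
    - {"hand": -1,"slide": [0,0,0],"spin": 0}
    - {"hand": -1,"slide": [0,0,0],"spin": 0}

```text
time: 9.4
tool_pos: [0.494, 0.111, 0.1802]
tool_rot: [-2.542, 1.53, -2.772]
contact_force: [0.6, -0.1, -0.0]
opening: 0.01
```

```bash
python3 - <<'E'
from h import *
from cell import observe,vision
report(observe(),(504,109,180),76.2); print(observe()["joint_efforts"].round(2),observe()["qpos"].round(4))
E
```

```text
t 9.4 tcp [494.  111.  180.2] tilt [-0.0383 -0.0148] yaw_y 76.86 q [ 0.08  0.37  1.61 -0.01  1.19 -1.26] F [ 0.6 -0.1 -0. ] T [ 0.08 -0.16  0.  ] open 10.0
slide [-0.2  0.3 10.2]
spin 0.011 alt -3.13
[ 2.000e-02 -4.325e+01 -2.284e+01 -6.000e-02  2.800e-01  0.000e+00] [ 0.0772  0.3746  1.6124 -0.0127  1.1938 -1.2589]
```

Call:
send_rows:
  motion:
    - {"hand": -1,"slide": [0,0,5],"spin": 0}
    - {"hand": -1,"slide": [0,0,5],"spin": 0}

```text
time: 9.6
tool_pos: [0.5041, 0.1087, 0.18]
tool_rot: [-2.54, 1.53, -2.77]
contact_force: [-0.0, 0.6, -0.3]
opening: 0.0095
```

```bash
python3 - <<'E'
from h import *
from cell import observe,vision
report(observe(),(504,109,180),76.2); print(observe()["joint_efforts"].round(2),observe()["qpos"].round(4))
E
```

```text
t 9.6 tcp [504.1 108.7 180. ] tilt [-0.038  -0.0148] yaw_y 76.85 q [ 0.07  0.39  1.59 -0.01  1.2  -1.26] F [-0.   0.6 -0.3] T [ 0.09 -0.13 -0.03] open 9.5
slide [ 0.   0.3 -0.1]
spin 0.011 alt -3.13
[  0.23 -44.75 -22.46  -0.06   0.24   0.05] [ 0.0711  0.3907  1.5874 -0.0129  1.2024 -1.2648]
```

Call:
send_rows:
  motion:
    - {"hand": -1,"slide": [-15,0,0],"spin": 0}
    - {"hand": -1,"slide": [-25,0,0],"spin": 0}
    - {"hand": -1,"slide": [-25,0,0],"spin": 0}
    - {"hand": -1,"slide": [-15,0,0],"spin": 0}
    - {"hand": -1,"slide": [-6,0,0],"spin": 0}
    - {"hand": -1,"slide": [0,0,0],"spin": 0}

```text
time: 10.2
tool_pos: [0.5099, 0.1089, 0.268]
tool_rot: [-2.544, 1.529, -2.775]
contact_force: [0.3, 0.3, -0.8]
opening: 0.0094
```

```bash
python3 - <<'E'
from h import *
from cell import observe,vision
report(observe(),(504,109,180),76.2)
E
```

```text
t 10.2 tcp [509.9 108.9 268. ] tilt [-0.0391 -0.015 ] yaw_y 76.75 q [ 0.07  0.33  1.43 -0.01  1.43 -1.27] F [ 0.3  0.3 -0.8] T [ 0.06 -0.21 -0.05] open 9.4
slide [88.2  0.8 -2.7]
spin 0.01 alt -3.132
```

Call:
send_rows:
  motion:
    - {"hand": -1,"slide": [30,0,0],"spin": 0}
    - {"hand": -1,"slide": [40,0,0],"spin": 0}
    - {"hand": -1,"slide": [0,0,0],"spin": 0}
    - {"hand": -1,"slide": [0,0,0],"spin": 0}
    - {"hand": -1,"slide": [0,0,0],"spin": 0}

```text
time: 10.7
tool_pos: [0.5077, 0.1076, 0.196]
tool_rot: [-2.545, 1.529, -2.777]
contact_force: [0.1, 0.3, -0.5]
opening: 0.0097
```

```bash
python3 - <<'E'
from h import *
from cell import observe,vision
report(observe(),(504,109,180),76.2)
E
```

```text
t 10.7 tcp [507.7 107.6 196. ] tilt [-0.0394 -0.015 ] yaw_y 76.73 q [ 0.07  0.38  1.55 -0.01  1.25 -1.27] F [ 0.1  0.3 -0.5] T [ 0.13 -0.2  -0.01] open 9.7
slide [16.1  0.9 -3.3]
spin 0.009 alt -3.132
```

Call:
send_rows:
  motion:
    - {"hand": -1,"slide": [0,0,0],"spin": 0.14}
    - {"hand": -1,"slide": [0,0,0],"spin": 0.14}
    - {"hand": -1,"slide": [0,0,0],"spin": 0.14}
    - {"hand": -1,"slide": [0,0,0],"spin": 0.14}
    - {"hand": -1,"slide": [0,0,0],"spin": 0.14}
    - {"hand": -1,"slide": [0,0,0],"spin": 0.05}
    - {"hand": -1,"slide": [0,0,0],"spin": 0}

```text
time: 11.4
tool_pos: [0.5137, 0.1081, 0.2076]
tool_rot: [-1.541, 1.546, -2.554]
contact_force: [0.4, -0.0, -0.6]
opening: 0.01
```

```bash
python3 - <<'E'
from h import *
from cell import observe,vision
report(observe(),(504,109,180),76.2)
E
```

```text
t 11.4 tcp [513.7 108.1 207.6] tilt [-0.0207 -0.0138] yaw_y 31.99 q [ 0.07  0.37  1.54 -0.01  1.26 -0.49] F [ 0.4 -0.  -0.6] T [-0.02 -0.16  0.03] open 10.0
slide [27.8 -7.1 -5.9]
spin -0.772 alt 2.37
```

Call:
send_rows:
  motion:
    - {"hand": -1,"slide": [0,0,0],"spin": -0.05}
    - {"hand": -1,"slide": [0,0,0],"spin": -0.05}
    - {"hand": -1,"slide": [0,0,0],"spin": -0.05}
    - {"hand": -1,"slide": [0,0,0],"spin": -0.05}
    - {"hand": -1,"slide": [0,0,0],"spin": -0.05}
    - {"hand": -1,"slide": [0,0,0],"spin": -0.05}
    - {"hand": -1,"slide": [0,0,0],"spin": -0.05}
    - {"hand": -1,"slide": [0,0,0],"spin": -0.05}

```text
time: 12.2
tool_pos: [0.5182, 0.1086, 0.2172]
tool_rot: [-1.374, 1.557, -1.956]
contact_force: [0.4, 0.5, -0.0]
opening: 0.01
```

```bash
python3 - <<'E'
from h import *
from cell import observe,vision
report(observe(),(504,109,180),76.2)
E
```

```text
t 12.2 tcp [518.2 108.6 217.2] tilt [-0.0052 -0.0128] yaw_y 56.66 q [ 0.07  0.36  1.52 -0.01  1.26 -0.92] F [ 0.4  0.5 -0. ] T [ 0.05 -0.15 -0.02] open 10.0
slide [ 37.3  -6.9 -12.2]
spin -0.341 alt 2.801
```

Call:
send_rows:
  motion:
    - {"hand": -1,"slide": [2,-1,-2],"spin": -0.06}
    - {"hand": -1,"slide": [4,-1,-2],"spin": -0.06}
    - {"hand": -1,"slide": [6,-1,-2],"spin": -0.06}
    - {"hand": -1,"slide": [6,-1,-2],"spin": -0.06}
    - {"hand": -1,"slide": [6,-1,-2],"spin": -0.06}
    - {"hand": -1,"slide": [4,-1,-2],"spin": -0.04}
    - {"hand": -1,"slide": [2,0,0],"spin": 0}

```text
time: 12.9
tool_pos: [0.5087, 0.108, 0.1946]
tool_rot: [-0.712, 1.556, -0.926]
contact_force: [0.3, 1.0, -0.5]
opening: 0.0098
```

```bash
python3 - <<'E'
from h import *
from cell import observe,vision
report(observe(),(504,109,180),76.2)
E
```

```text
t 12.9 tcp [508.7 108.  194.6] tilt [ 0.009  -0.0119] yaw_y 77.77 q [ 0.07  0.36  1.59 -0.01  1.18 -1.28] F [ 0.3  1.  -0.5] T [ 0.07 -0.09  0.02] open 9.8
slide [14.6  0.1 -4.9]
spin 0.027 alt -3.114
```

Call:
send_rows:
  motion:
    - {"hand": -1,"slide": [5,0,-3],"spin": 0.015}
    - {"hand": -1,"slide": [6,0,-3],"spin": 0.012}
    - {"hand": -1,"slide": [4,0,0],"spin": 0}
    - {"hand": -1,"slide": [0,0,0],"spin": 0}

```text
time: 13.3
tool_pos: [0.5033, 0.1094, 0.1798]
tool_rot: [-0.555, 1.554, -0.798]
contact_force: [-0.9, 0.7, -1.3]
opening: 0.0097
```

```bash
python3 - <<'E'
from h import *
from cell import observe,vision
report(observe(),(502.6,109.2,170),76.2)
p=vision.read_camera("side");pickle.dump(p,open("s4.pkl","wb"))
P=pts(p,np.ones((384,512),bool));
q=P[(abs(P[:,0]-.505)<.05)&(abs(P[:,1]-.108)<.04)&(P[:,2]>.125)&(P[:,2]<.2)]
print(np.round(q*1000).astype(int).tolist()[:60])
cv2.imwrite("pics/a4.png",cv2.resize(p["pixels"][110:220,140:270],(709,600),interpolation=2))
E
```

```text
t 13.3 tcp [503.3 109.4 179.8] tilt [ 0.0114 -0.0117] yaw_y 76.03 q [ 0.07  0.36  1.63 -0.01  1.14 -1.25] F [-0.9  0.7 -1.3] T [ 0.1  -0.15  0.01] open 9.7
slide [ 9.7 -0.3 -0.8]
spin -0.003 alt 3.139
[[493, 110, 170], [495, 110, 169], [497, 108, 170], [499, 107, 171], [501, 107, 169], [503, 108, 168], [505, 106, 170], [507, 106, 169], [510, 112, 163], [492, 109, 168], [494, 107, 169], [496, 108, 167], [498, 107, 167], [500, 106, 168], [503, 108, 165], [505, 106, 167], [507, 106, 166], [509, 107, 164], [492, 108, 165], [494, 109, 164], [496, 107, 165], [498, 107, 165], [500, 108, 163], [503, 108, 163], [504, 106, 164], [507, 106, 163], [509, 105, 164], [492, 111, 160], [494, 107, 163], [496, 108, 162], [498, 108, 160], [500, 109, 159], [502, 104, 163], [504, 105, 161], [507, 107, 159], [508, 104, 162], [492, 111, 157], [494, 110, 157], [496, 108, 158], [498, 109, 157], [500, 108, 157], [502, 108, 157], [504, 104, 160], [506, 104, 159], [508, 104, 158], [493, 110, 154], [495, 109, 154], [498, 109, 154], [500, 107, 155], [502, 107, 155], [504, 107, 154], [506, 104, 156], [508, 103, 157], [493, 109, 151], [495, 108, 153], [497, 108, 151], [500, 111, 148], [502, 108, 151], [504, 108, 150], [506, 108, 150]]
```

View pics/a4.png

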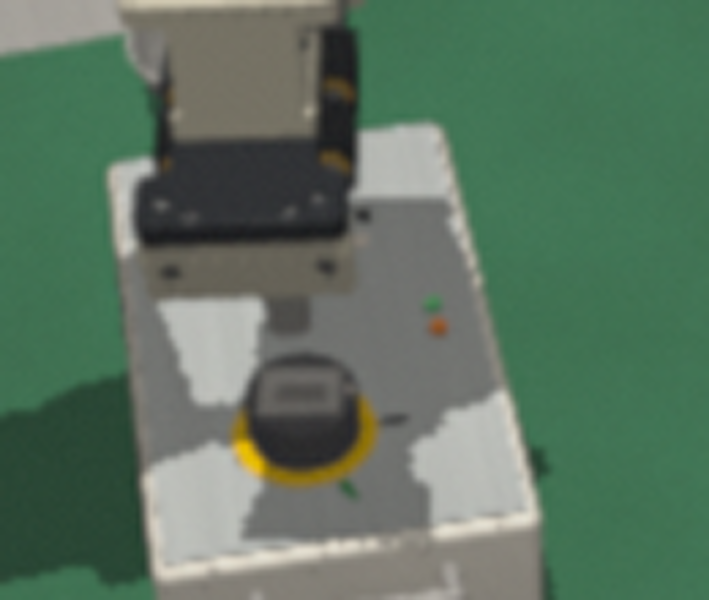

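```bash
python3 - <<'E'
from h import *
p=pickle.load(open("s4.pkl","rb"));z=p["range_z"]
g=p["pixels"][:,:,1].astype(int)
print("blade rows");
for r in range(162,176): print(r,g[r,184:202].tolist())
print("slot")
for r in range(174,190): print(r,g[r,184:208].tolist())
P=pts(p,np.ones((384,512),bool))
q=P[(abs(P[:,0]-.503)<.02)&(abs(P[:,1]-.108)<.02)&(P[:,2]>.105)&(P[:,2]<.118)]; print("drum top z",np.median(q[:,2]))
E
```

```text
blade rows
162 [96, 97, 97, 96, 98, 98, 98, 98, 98, 98, 98, 97, 98, 98, 98, 97, 96, 97]
163 [105, 107, 107, 100, 96, 96, 96, 95, 96, 96, 95, 96, 98, 99, 100, 102, 102, 101]
164 [140, 143, 142, 127, 100, 89, 88, 88, 87, 86, 85, 85, 92, 105, 109, 109, 110, 109]
165 [177, 181, 179, 166, 118, 84, 80, 79, 78, 78, 79, 78, 88, 106, 112, 114, 114, 114]
166 [189, 192, 192, 181, 133, 90, 77, 77, 77, 76, 77, 75, 85, 105, 112, 114, 114, 114]
167 [189, 191, 193, 184, 143, 96, 76, 75, 76, 77, 76, 74, 83, 104, 111, 114, 113, 113]
168 [187, 192, 191, 178, 140, 94, 77, 77, 77, 77, 76, 75, 82, 106, 112, 112, 112, 115]
169 [187, 191, 185, 154, 117, 88, 77, 75, 76, 75, 76, 75, 85, 104, 111, 114, 113, 113]
170 [186, 190, 182, 142, 111, 94, 83, 79, 79, 78, 80, 83, 93, 108, 113, 113, 114, 113]
171 [186, 190, 182, 141, 116, 108, 99, 93, 93, 94, 96, 100, 107, 113, 113, 112, 113, 113]
172 [186, 189, 182, 141, 117, 114, 112, 108, 108, 109, 110, 112, 115, 113, 114, 113, 113, 114]
173 [186, 187, 176, 138, 117, 115, 116, 114, 113, 111, 111, 111, 111, 113, 113, 113, 115, 114]
174 [186, 183, 162, 129, 115, 115, 113
[... 1193 characters left out ...]
 86, 88, 87, 90, 98, 96, 79, 61, 56, 73, 105, 115]
184 [90, 63, 60, 84, 97, 98, 97, 96, 96, 95, 96, 97, 94, 95, 95, 96, 97, 94, 74, 58, 50, 68, 104, 115]
185 [92, 69, 63, 82, 91, 91, 93, 89, 88, 88, 88, 89, 87, 84, 84, 84, 85, 81, 68, 53, 45, 64, 104, 116]
186 [99, 68, 54, 63, 68, 68, 69, 67, 68, 68, 68, 66, 67, 65, 64, 64, 64, 64, 58, 47, 42, 63, 101, 114]
187 [106, 72, 47, 50, 52, 54, 55, 53, 56, 56, 55, 56, 53, 53, 53, 53, 55, 53, 47, 43, 42, 58, 96, 111]
188 [108, 73, 48, 45, 45, 48, 50, 50, 52, 53, 52, 52, 53, 51, 51, 50, 50, 48, 45, 44, 42, 58, 94, 112]
189 [109, 79, 51, 41, 43, 43, 43, 48, 48, 51, 51, 51, 49, 48, 49, 45, 46, 43, 45, 43, 43, 62, 102, 114]
drum top z 0.11229852466216883
```

```bash
python3 - <<'E'
from h import *
p=pickle.load(open("s4.pkl","rb"))
print("slot",onplane(p,[(194.8,181.7)],.111)*1000)
def ony(p,uv,y):
    W=p["world_from_camera"];d=W[:3,:3]@np.array([(uv[0]-p["cx"])/p["fx"],(uv[1]-p["cy"])/p["fy"],1]);o=W[:3,3]
    return o+d*(y-o[1])/d[1]
for y in(.1035,.105,.107,.109): print(y,ony(p,(192.6,167),y)*1000,"bottom",ony(p,(192.6,170.8),y)*1000)
E
```

```text
slot [[502.88729269 110.23980546 111.        ]]
0.1035 [500.91292099 103.5        164.06517285] bottom [499.95439212 103.5        152.7786309 ]
0.105 [501.1048502  105.         162.61494356] bottom [500.14433089 105.         151.30496444]
0.107 [501.36075582 107.         160.68130452] bottom [500.39758259 107.         149.34007582]
0.109 [501.61666144 109.         158.74766548] bottom [500.65083428 109.         147.37518719]
```

Call:
send_rows:
  motion:
    - {"hand": -1,"slide": [6,-0.5,0.5],"spin": 0}
    - {"hand": -1,"slide": [8,0,0],"spin": 0}
    - {"hand": -1,"slide": [8,0,0],"spin": 0}
    - {"hand": -1,"slide": [5,0,0],"spin": 0}
    - {"hand": -1,"slide": [2,0,0],"spin": 0}
    - {"hand": -1,"slide": [0,0,0],"spin": 0}

```text
time: 13.95
tool_pos: [0.5043, 0.1083, 0.148]
tool_rot: [-0.577, 1.555, -0.821]
contact_force: [0.1, 0.2, -1.5]
opening: 0.0098
```

```bash
python3 - <<'E'
from h import *
from cell import observe,vision
report(observe(),(503.6,108.6,148),76.2)
p=vision.read_camera("side");pickle.dump(p,open("s5.pkl","wb"))
cv2.imwrite("pics/a5.png",cv2.resize(p["pixels"][140:210,160:240],(686,600),interpolation=2))
E
```

```text
t 13.95 tcp [504.3 108.3 148. ] tilt [ 0.0109 -0.0117] yaw_y 76.02 q [ 0.07  0.4   1.67 -0.01  1.06 -1.25] F [ 0.1  0.2 -1.5] T [ 0.1  -0.16  0.04] open 9.8
slide [-0.   0.1 -0.7]
spin -0.003 alt 3.138
```

View pics/a5.png

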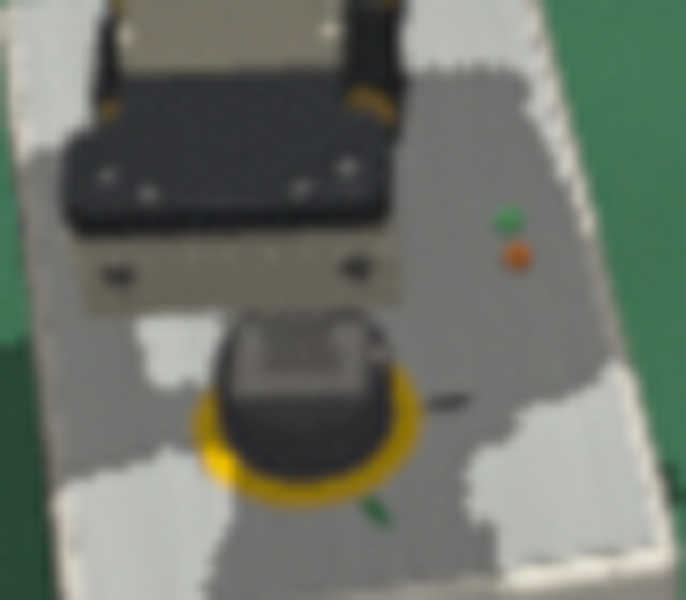

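Call:
send_rows:
  motion:
    - {"hand": -1,"slide": [2,0,-0.3],"spin": 0}
    - {"hand": -1,"slide": [2,0,0],"spin": 0}
    - {"hand": -1,"slide": [2,0,0],"spin": 0}
    - {"hand": -1,"slide": [2,0,0],"spin": 0}

```text
time: 14.4
tool_pos: [0.5048, 0.1084, 0.1406]
tool_rot: [-0.463, 1.553, -0.706]
contact_force: [-0.7, 0.8, 0.9]
opening: 0.0094
```

```bash
python3 - <<'E'
from h import *
from cell import observe,vision
report(observe(),(503.6,108.6,121),76.2)
E
```

```text
t 14.4 tcp [504.8 108.4 140.6] tilt [ 0.0135 -0.0115] yaw_y 76.03 q [ 0.07  0.41  1.68 -0.01  1.04 -1.25] F [-0.7  0.8  0.9] T [ 0.24 -0.08 -0.03] open 9.4
slide [19.5  0.1 -1.6]
spin -0.003 alt 3.139
```

Call:
send_rows:
  motion:
    - {"hand": -1,"slide": [2,0,-0.6],"spin": 0}
    - {"hand": -1,"slide": [2,0,-0.4],"spin": 0}
    - {"hand": -1,"slide": [2,0,0],"spin": 0}
    - {"hand": -1,"slide": [2,0,0],"spin": 0}

```text
time: 14.8
tool_pos: [0.5041, 0.1087, 0.132]
tool_rot: [-0.427, 1.553, -0.67]
contact_force: [-0.9, 1.3, 0.4]
opening: 0.0099
```

```bash
python3 - <<'E'
from h import *
from cell import observe,vision
report(observe(),(503.6,108.6,121),76.2)
E
```

```text
t 14.8 tcp [504.1 108.7 132. ] tilt [ 0.0141 -0.0111] yaw_y 76.02 q [ 0.07  0.42  1.7  -0.01  1.02 -1.25] F [-0.9  1.3  0.4] T [ 0.21 -0.19  0.03] open 9.9
slide [11.  -0.2 -0.6]
spin -0.003 alt 3.139
```

Going in cleanly with no notable force.

Call:
send_rows:
  motion:
    - {"hand": -1,"slide": [2,0,-0.3],"spin": 0}
    - {"hand": -1,"slide": [2,0,0],"spin": 0}
    - {"hand": -1,"slide": [2,0,0],"spin": 0}
    - {"hand": -1,"slide": [2,0,0],"spin": 0}
    - {"hand": -1,"slide": [2,0,0],"spin": 0}

```text
time: 15.3
tool_pos: [0.504, 0.1087, 0.1211]
tool_rot: [-0.417, 1.553, -0.661]
contact_force: [0.9, 0.8, 4.7]
opening: 0.0094
```

```bash
python3 - <<'E'
from h import *
from cell import observe,vision
report(observe(),(503.6,108.6,121),76.2)
E
```

```text
t 15.3 tcp [504.  108.7 121.1] tilt [ 0.0142 -0.0111] yaw_y 76.02 q [ 0.07  0.43  1.71 -0.01  0.99 -1.25] F [0.9 0.8 4.7] T [ 0.13 -0.15  0.  ] open 9.4
slide [ 0.1 -0.2 -0.4]
spin -0.003 alt 3.139
```

Call:
send_rows:
  motion:
    - {"hand": -1,"slide": [2,0,0],"spin": 0}
    - {"hand": -1,"slide": [2,0,0],"spin": 0}

```text
time: 15.5
tool_pos: [0.5043, 0.1088, 0.1208]
tool_rot: [-0.355, 1.551, -0.599]
contact_force: [-7.7, -0.7, 23.0]
opening: 0.0095
```

```bash
python3 - <<'E'
from h import *
from cell import observe,vision
report(observe(),(503.6,108.6,121),76.2)
E
```

```text
t 15.5 tcp [504.3 108.8 120.8] tilt [ 0.0163 -0.0111] yaw_y 76.04 q [ 0.07  0.43  1.71 -0.01  0.99 -1.25] F [-7.7 -0.7 23. ] T [0.   1.58 0.01] open 9.5
slide [-0.2 -0.3 -0.6]
spin -0.003 alt 3.139
```

Call:
send_rows:
  motion:
    - {"hand": -1,"slide": [0,0,0],"spin": 0.05}
    - {"hand": -1,"slide": [0,0,0],"spin": 0.06}
    - {"hand": -1,"slide": [0,0,0],"spin": 0.06}
    - {"hand": -1,"slide": [0,0,0],"spin": 0.06}
    - {"hand": -1,"slide": [0,0,0],"spin": 0.06}
  grip_force: 50

```text
time: 16.0
tool_pos: [0.5049, 0.1094, 0.1219]
tool_rot: [0.065, 1.549, -0.478]
contact_force: [0.2, 0.3, 0.9]
opening: 0.01
```

```bash
python3 - <<'E'
from h import *
from cell import observe,vision
report(observe(),(504,108.7,121),9.4)
E
```

```text
t 16.0 tcp [504.9 109.4 121.9] tilt [ 0.0194 -0.0101] yaw_y 58.86 q [ 0.07  0.43  1.71 -0.01  0.98 -0.95] F [0.2 0.3 0.9] T [ 0.1  -0.13  0.11] open 10.0
slide [ 0.9 -1.1 -0.4]
spin 0.863 alt -2.278
```

Call:
send_rows:
  motion:
    - {"hand": -1,"slide": [0.6,-0.6,-0.4],"spin": 0.07}
    - {"hand": -1,"slide": [0.4,0,-0.2],"spin": 0.07}
    - {"hand": -1,"slide": [0.3,0,0],"spin": 0.07}
    - {"hand": -1,"slide": [0.3,0,0],"spin": 0.07}
    - {"hand": -1,"slide": [0.3,0,0],"spin": 0.07}
    - {"hand": -1,"slide": [0.3,0,0],"spin": 0.07}

```text
time: 16.6
tool_pos: [0.505, 0.1094, 0.1217]
tool_rot: [0.566, 1.546, -0.414]
contact_force: [-0.6, 0.5, 3.4]
opening: 0.0095
```

```bash
python3 - <<'E'
from h import *
from cell import observe,vision
report(observe(),(504.6,109.3,121),9.4)
E
```

```text
t 16.6 tcp [505.  109.4 121.7] tilt [ 0.0228 -0.0101] yaw_y 33.86 q [ 0.07  0.43  1.71 -0.01  0.98 -0.51] F [-0.6  0.5  3.4] T [0.05 0.08 0.1 ] open 9.5
slide [ 0.7 -0.4 -0.1]
spin 0.427 alt -2.715
```

Call:
send_rows:
  motion:
    - {"hand": -1,"slide": [0.5,-0.2,0],"spin": 0.07}
    - {"hand": -1,"slide": [0.3,0,0],"spin": 0.07}
    - {"hand": -1,"slide": [0.3,0,0],"spin": 0.07}
    - {"hand": -1,"slide": [0.3,0,0],"spin": 0.06}
    - {"hand": -1,"slide": [0.3,0,0],"spin": 0.05}

```text
time: 17.1
tool_pos: [0.505, 0.1094, 0.1217]
tool_rot: [0.916, 1.544, -0.398]
contact_force: [-1.1, 0.6, 2.8]
opening: 0.0097
```

```bash
python3 - <<'E'
from h import *
from cell import observe,vision
report(observe(),(504.6,109.3,121),9.4)
E
```

```text
t 17.1 tcp [505.  109.4 121.7] tilt [ 0.0245 -0.0103] yaw_y 14.77 q [ 0.07  0.43  1.71 -0.01  0.98 -0.18] F [-1.1  0.6  2.8] T [0.01 0.17 0.11] open 9.7
slide [ 0.7 -0.4 -0. ]
spin 0.094 alt -3.048
```

Call:
send_rows:
  motion:
    - {"hand": -1,"slide": [0.3,0,0],"spin": 0.05}
    - {"hand": -1,"slide": [0.3,0,0],"spin": 0.05}

```text
time: 17.3
tool_pos: [0.505, 0.1094, 0.1217]
tool_rot: [1.022, 1.544, -0.396]
contact_force: [-0.8, 0.8, 3.5]
opening: 0.0096
```

```bash
python3 - <<'E'
from h import *
from cell import observe,vision
report(observe(),(504.6,109.3,121),9.4)
E
```

```text
t 17.3 tcp [505.  109.4 121.7] tilt [ 0.025  -0.0104] yaw_y 8.81 q [ 0.07  0.43  1.71 -0.01  0.98 -0.07] F [-0.8  0.8  3.5] T [0.02 0.11 0.03] open 9.6
slide [ 0.6 -0.4 -0. ]
spin -0.01 alt 3.131
```

Call:
send_rows:
  motion:
    - {"hand": -1,"slide": [0.3,0,0],"spin": 0.05}
    - {"hand": -1,"slide": [0.3,0,0],"spin": 0.05}

```text
time: 17.5
tool_pos: [0.5051, 0.1093, 0.1217]
tool_rot: [1.11, 1.543, -0.409]
contact_force: [0.1, -0.1, 3.3]
opening: 0.0095
```

```bash
python3 - <<'E'
from h import *
from cell import observe,vision
report(observe(),(504.6,109.3,121),9.4)
p=vision.read_camera("top");cv2.imwrite("pics/b1.png",cv2.resize(p["pixels"][160:290,140:290],(692,600),interpolation=2))
p=vision.read_camera("side");cv2.imwrite("pics/b2.png",cv2.resize(p["pixels"][110:220,140:270],(709,600),interpolation=2))
E
```

```text
t 17.5 tcp [505.1 109.3 121.7] tilt [ 0.0256 -0.0111] yaw_y 2.97 q [ 0.07  0.43  1.71 -0.02  0.98  0.03] F [ 0.1 -0.1  3.3] T [-0.27  0.08  0.73] open 9.5
slide [ 0.7 -0.5 -0. ]
spin -0.112 alt 3.029
```

View pics/b2.png

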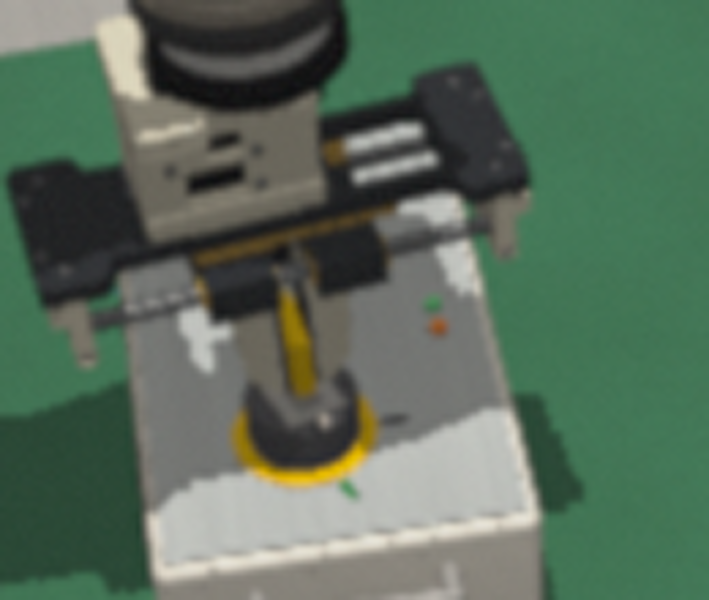

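Call:
send_rows:
  motion:
    - {"hand": -1,"slide": [1.5,0,0],"spin": 0.03}
    - {"hand": -1,"slide": [1.5,0,0],"spin": 0.03}
    - {"hand": -1,"slide": [1.5,0,0],"spin": 0.02}

```text
time: 17.9
tool_pos: [0.5053, 0.1092, 0.1215]
tool_rot: [1.17, 1.54, -0.421]
contact_force: [-5.4, -0.2, 14.5]
opening: 0.0101
```

```bash
python3 - <<'E'
from h import *
from cell import observe,vision
report(observe(),(504.6,109.3,121),9.4)
E
```

```text
t 17.9 tcp [505.3 109.2 121.5] tilt [ 0.0283 -0.0127] yaw_y -1.17 q [ 0.07  0.43  1.72 -0.02  0.97  0.1 ] F [-5.4 -0.2 14.5] T [-0.1   1.    1.09] open 10.1
slide [ 0.5 -0.7 -0.1]
spin -0.185 alt 2.957
```

Call:
send_rows:
  motion:
    - {"hand": -1,"slide": [0,0,0],"spin": 0}
    - {"hand": -1,"slide": [0,0,0],"spin": -0.02}
    - {"hand": -0.3,"slide": [0,0,0],"spin": 0}
    - {"hand": -0.3,"slide": [0,0,0],"spin": 0}
    - {"hand": -0.3,"slide": [0,0,0],"spin": 0}
    - {"hand": -0.3,"slide": [0,0,0],"spin": 0}
    - {"hand": -0.3,"slide": [0,0,0],"spin": 0}

```text
time: 18.6
tool_pos: [0.505, 0.1092, 0.1208]
tool_rot: [1.141, 1.541, -0.427]
contact_force: [0.1, -0.0, 0.9]
opening: 0.0321
```

```bash
python3 - <<'E'
from h import *
from cell import observe,vision
report(observe(),(504.6,109.3,121),9.4)
p=vision.read_camera("side");pickle.dump(p,open("s6.pkl","wb"));cv2.imwrite("pics/b3.png",cv2.resize(p["pixels"][110:220,140:270],(709,600),interpolation=2))
E
```

```text
t 18.6 tcp [505.  109.2 120.8] tilt [ 0.0273 -0.0124] yaw_y 0.19 q [ 0.07  0.43  1.72 -0.02  0.97  0.08] F [ 0.1 -0.   0.9] T [-0.05 -0.04 -0.  ] open 32.1
slide [-0.2 -0.4 -0.1]
spin -0.161 alt 2.981
```

View pics/b3.png

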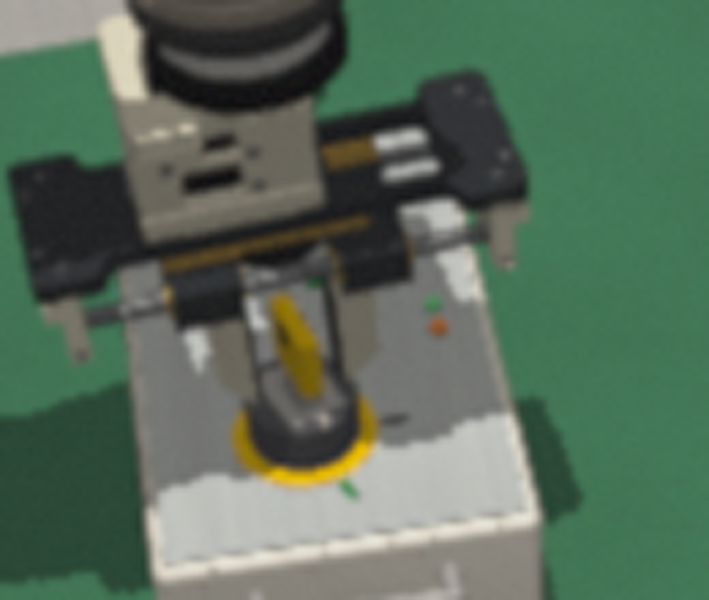

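Call:
send_rows:
  motion:
    - {"hand": -0.3,"slide": [-6,0,0],"spin": 0}
    - {"hand": -0.3,"slide": [-12,0,0],"spin": 0}
    - {"hand": -0.3,"slide": [-15,0,0],"spin": 0}
    - {"hand": -0.3,"slide": [-15,0,0],"spin": 0}
    - {"hand": -0.3,"slide": [-12,0,0],"spin": 0}
    - {"hand": -0.3,"slide": [-8,0,-10],"spin": 0}
    - {"hand": 0,"slide": [-4,0,-20],"spin": -0.05}
    - {"hand": 0,"slide": [0,0,-30],"spin": -0.05}

```text
time: 19.45
tool_pos: [0.5018, 0.17, 0.1975]
tool_rot: [1.06, 1.54, -0.411]
contact_force: [-0.4, -0.2, -0.5]
opening: 0.0433
```

```bash
python3 - <<'E'
from h import *
from cell import observe,vision
report(observe(),(514.8,237.6,190),85)
E
```

```text
t 19.45 tcp [501.8 170.  197.5] tilt [ 0.0284 -0.0124] yaw_y 5.73 q [ 0.19  0.36  1.58 -0.02  1.18  0.1 ] F [-0.4 -0.2 -0.5] T [-0.01 -0.09 -0.06] open 43.3
slide [  7.   19.4 -66. ]
spin -1.384 alt 1.758
```

Call:
send_rows:
  motion:
    - {"hand": 0,"slide": [0,8,-28],"spin": -0.05}
    - {"hand": 0,"slide": [0,8,-20],"spin": -0.08}
    - {"hand": 0,"slide": [0,0,-8],"spin": -0.13}
    - {"hand": 0,"slide": [0,0,0],"spin": -0.14}
    - {"hand": 0,"slide": [0,0,0],"spin": -0.14}
    - {"hand": 0,"slide": [0,0,0],"spin": -0.14}
    - {"hand": 0,"slide": [0,0,0],"spin": -0.14}
    - {"hand": 0,"slide": [0,0,0],"spin": -0.14}

```text
time: 20.25
tool_pos: [0.5074, 0.24, 0.1982]
tool_rot: [0.149, 1.541, -0.318]
contact_force: [-0.0, 0.4, -0.4]
opening: 0.0458
```

```bash
python3 - <<'E'
from h import *
from cell import observe,vision
report(observe(),(514.8,237.6,190),85)
p=vision.read_camera("side");pickle.dump(p,open("s7.pkl","wb"));cv2.imwrite("pics/b4.png",cv2.resize(p["pixels"][110:220,140:270],(709,600),interpolation=2))
E
```

```text
t 20.25 tcp [507.4 240.  198.2] tilt [ 0.028  -0.0092] yaw_y 63.26 q [ 0.32  0.42  1.49 -0.02  1.21 -0.78] F [-0.   0.4 -0.4] T [ 0.01 -0.15  0.01] open 45.8
slide [8.4 1.1 7.5]
spin -0.379 alt 2.762
```

View pics/b4.png

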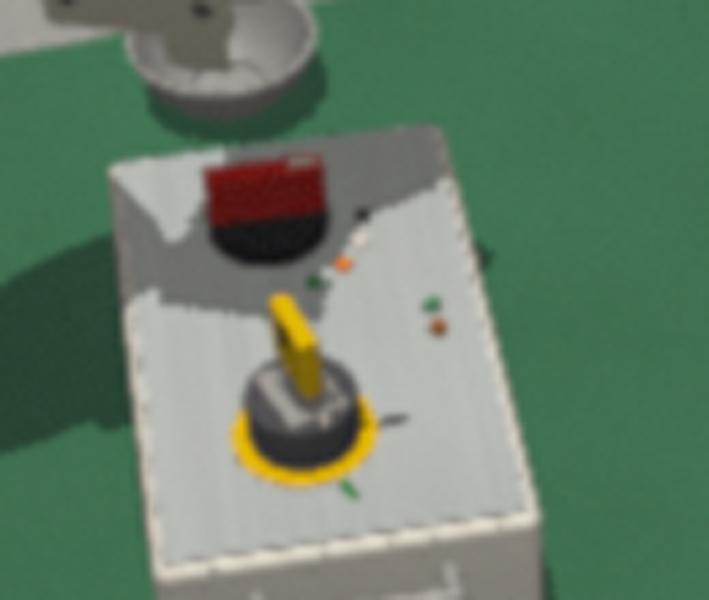

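```bash
python3 - <<'E'
from h import *
p=pickle.load(open("s7.pkl","rb"))
g=p["pixels"][168:200,180:212];cv2.imwrite("pics/b5.png",cv2.resize(g,None,fx=18,fy=18,interpolation=2))
f=lambda c:(np.array(c)+.5)/5.4545-.5+np.array([140,110])
c=np.array([502.9,110.2])
for n,uv,z in(("dot",(327,420),.111),("green",(348,490),.0855),("black",(395,419),.0855)):
    w=onplane(p,f(uv),z)[0]*1000; d=w[:2]-c; print(n,w.round(1),"yaw",np.degrees(np.arctan2(d[1],d[0])).round(1))
E
```

```text
dot [509.9  92.3 111. ] yaw -68.6
green [513.1  75.   85.5] yaw -73.9
black [541.2 109.   85.5] yaw -1.8
```

View pics/b5.png

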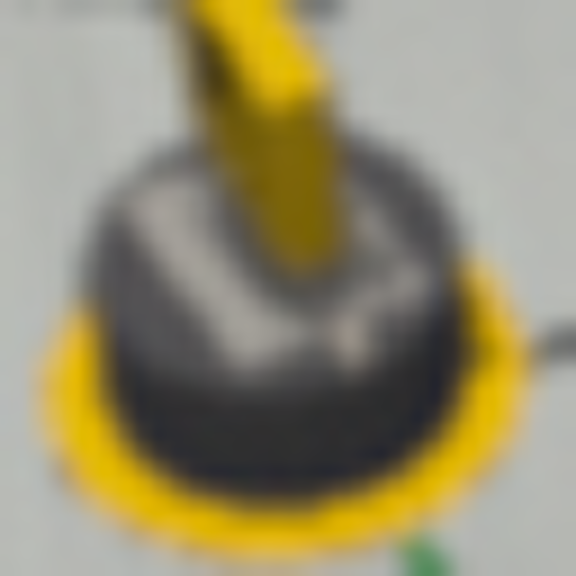

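```bash
python3 - <<'E'
from h import *
p=pickle.load(open("s7.pkl","rb"))
f=lambda c:(np.array(c)+.5)/18-.5+np.array([180,168])
c=onplane(p,(194.8,181.7),.111)[0]
for uv in((350,335),(348,325),(350,345)):
    d=onplane(p,f(uv),.111)[0]-c; print(np.degrees(np.arctan2(d[1],d[0])).round(1),np.hypot(*d[:2])*1000)
# plate left long edge: (130,215)->(225,375); 
for a,b in(((130,215),(225,375)),((225,375),(325,335)),((130,200),(175,170))):
    d=onplane(p,f(b),.111)[0]-onplane(p,f(a),.111)[0];print("edge",np.degrees(np.arctan2(d[1],d[0])).round(1))
# same dot in s5/initial for offset: initial side0 crop slot_side dot at ~(362,222)/14+(178,165)
q=pickle.load(open("side0.pkl","rb"));d=onplane(q,(np.array((362,222))+.5)/14-.5+np.array([178,165]),.111)[0]-c;print("init dot",np.degrees(np.arctan2(d[1],d[0])).round(1),np.hypot(*d[:2])*1000)
E
```

```text
-69.4 17.279414407772368
-66.7 15.703745512378648
-72.3 18.743116445975804
edge -79.2
edge 13.6
edge 29.1
init dot -4.1 19.60691692375843
```

Call:
send_rows:
  motion:
    - {"hand": 0,"slide": [4,0,3],"spin": -0.12}
    - {"hand": 0,"slide": [8,0,3],"spin": -0.12}
    - {"hand": 0,"slide": [12,0,2],"spin": -0.08}
    - {"hand": 0,"slide": [12,0,0],"spin": -0.03}
    - {"hand": 0,"slide": [8,0,0],"spin": 0}
    - {"hand": 0,"slide": [4,0,0],"spin": 0}

```text
time: 20.9
tool_pos: [0.516, 0.2404, 0.1504]
tool_rot: [-0.133, 1.54, -0.243]
contact_force: [0.5, -0.1, -0.3]
opening: 0.046
```

```bash
python3 - <<'E'
from h import *
from cell import observe,vision
report(observe(),(514.8,237.6,100),85)
E
```

```text
t 20.9 tcp [516.  240.4 150.4] tilt [ 0.0299 -0.0074] yaw_y 83.69 q [ 0.31  0.48  1.53 -0.02  1.1  -1.14] F [ 0.5 -0.1 -0.3] T [ 0.12 -0.15 -0.02] open 46.0
slide [50.4 -2.7 -2.4]
spin -0.023 alt 3.119
```

Call:
send_rows:
  motion:
    - {"hand": 0,"slide": [6,-2,-2],"spin": -0.02}
    - {"hand": 0,"slide": [10,-0.5,0],"spin": 0}
    - {"hand": 0,"slide": [10,0,0],"spin": 0}
    - {"hand": 0,"slide": [8,0,0],"spin": 0}
    - {"hand": 0,"slide": [6,0,0],"spin": 0}
    - {"hand": 0,"slide": [3,0,0],"spin": 0}
    - {"hand": 0,"slide": [0,0,0],"spin": 0}

```text
time: 21.6
tool_pos: [0.5147, 0.2379, 0.1037]
tool_rot: [-0.153, 1.54, -0.246]
contact_force: [0.1, -0.1, 0.3]
opening: 0.0462
```

```bash
python3 - <<'E'
from h import *
from cell import observe,vision
report(observe(),(514.8,237.6,100),85)
p=vision.read_camera("side");cv2.imwrite("pics/c1.png",cv2.resize(p["pixels"][90:200,140:270],(709,600),interpolation=2))
E
```

```text
t 21.6 tcp [514.7 237.9 103.7] tilt [ 0.0295 -0.0074] yaw_y 84.69 q [ 0.31  0.53  1.59 -0.02  0.99 -1.16] F [ 0.1 -0.1  0.3] T [ 0.07 -0.14 -0.01] open 46.2
slide [ 3.7 -0.3 -0. ]
spin -0.005 alt 3.136
```

View pics/c1.png

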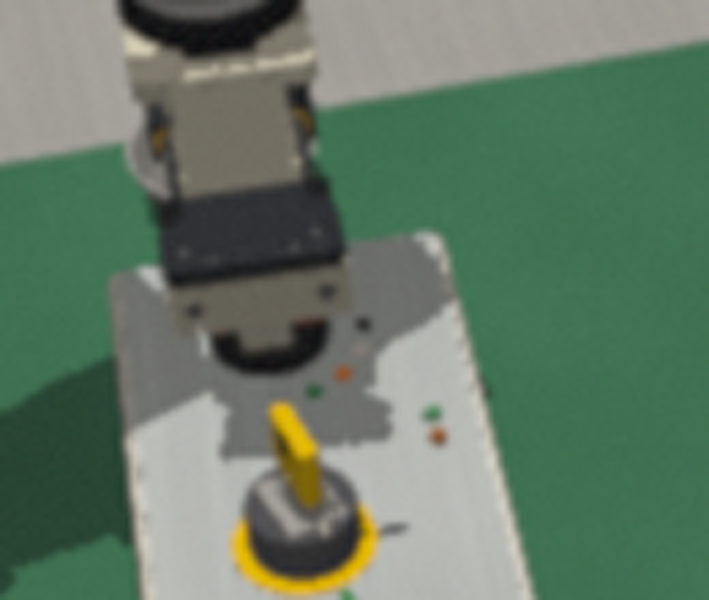

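Call:
send_rows:
  motion:
    - {"hand": -1,"slide": [2,0,0],"spin": 0}
    - {"hand": -1,"slide": [1,0,0],"spin": 0}
    - {"hand": -1,"slide": [0,0,0],"spin": 0}
    - {"hand": -1,"slide": [0,0,0],"spin": 0}
    - {"hand": -1,"slide": [0,0,0],"spin": 0}
    - {"hand": -1,"slide": [0,0,0],"spin": 0}
    - {"hand": -1,"slide": [0,0,0],"spin": 0}
  grip_force: 55

```text
time: 22.35
tool_pos: [0.5157, 0.2387, 0.1018]
tool_rot: [-0.084, 1.538, -0.177]
contact_force: [1.4, 0.3, -1.1]
opening: 0.0118
```

```bash
python3 - <<'E'
from h import *
from cell import observe,vision
report(observe(),(514.8,237.6,100),85)
E
```

```text
t 22.35 tcp [515.7 238.7 101.8] tilt [ 0.0324 -0.0058] yaw_y 84.7 q [ 0.31  0.53  1.59 -0.02  0.99 -1.16] F [ 1.4  0.3 -1.1] T [ 0.14 -0.15  0.08] open 11.8
slide [ 1.8 -1.1 -0.9]
spin -0.005 alt 3.136
```

Call:
send_rows:
  motion:
    - {"hand": -1,"slide": [0,0,0],"spin": 0.06}
    - {"hand": -1,"slide": [0,0,0],"spin": 0.08}
    - {"hand": -1,"slide": [0,0,0],"spin": 0.08}
    - {"hand": -1,"slide": [0,0,0],"spin": 0.08}
    - {"hand": -1,"slide": [0,0,0],"spin": 0.08}

```text
time: 22.85
tool_pos: [0.5158, 0.2391, 0.1019]
tool_rot: [0.313, 1.537, -0.172]
contact_force: [0.2, 1.3, -1.3]
opening: 0.0118
```

```bash
python3 - <<'E'
from h import *
from cell import observe,vision
report(observe(),(515.2,238.4,101),16)
E
```

```text
t 22.85 tcp [515.8 239.1 101.9] tilt [ 0.0328 -0.0057] yaw_y 62.23 q [ 0.31  0.53  1.59 -0.02  0.99 -0.77] F [ 0.2  1.3 -1.3] T [-0.03 -0.08  0.15] open 11.8
slide [ 0.8 -0.9 -0.3]
spin 0.807 alt -2.335
```

Call:
send_rows:
  motion:
    - {"hand": -1,"slide": [0.3,-0.5,0],"spin": 0.08}
    - {"hand": -1,"slide": [0.1,0,0],"spin": 0.08}
    - {"hand": -1,"slide": [0.1,0,0],"spin": 0.08}
    - {"hand": -1,"slide": [0.1,0,0],"spin": 0.08}
    - {"hand": -1,"slide": [0,0,0],"spin": 0.08}
    - {"hand": -1,"slide": [0,0,0],"spin": 0.08}

```text
time: 23.45
tool_pos: [0.5162, 0.2395, 0.1019]
tool_rot: [0.811, 1.536, -0.171]
contact_force: [1.5, 2.4, 0.8]
opening: 0.0119
```

```bash
python3 - <<'E'
from h import *
from cell import observe,vision
report(observe(),(515.2,238.4,101),16)
E
```

```text
t 23.45 tcp [516.2 239.5 101.9] tilt [ 0.0344 -0.006 ] yaw_y 33.74 q [ 0.31  0.53  1.59 -0.02  0.99 -0.27] F [1.5 2.4 0.8] T [-0.23  0.17  0.19] open 11.9
slide [ 0.8 -1.5  0.3]
spin 0.31 alt -2.832
```

Call:
send_rows:
  motion:
    - {"hand": -1,"slide": [0,-0.4,0],"spin": 0.08}
    - {"hand": -1,"slide": [0,0,0],"spin": 0.08}
    - {"hand": -1,"slide": [0,0,0],"spin": 0.08}
    - {"hand": -1,"slide": [0,0,0],"spin": 0.06}

```text
time: 23.85
tool_pos: [0.5165, 0.2397, 0.1019]
tool_rot: [1.11, 1.535, -0.183]
contact_force: [2.9, 1.4, 0.3]
opening: 0.0118
```

```bash
python3 - <<'E'
from h import *
from cell import observe,vision
report(observe(),(515.2,238.4,101),16)
p=vision.read_camera("side");pickle.dump(p,open("s8.pkl","wb"));q=vision.read_camera("top");pickle.dump(q,open("t8.pkl","wb"))
report(observe(),None,16)
cv2.imwrite("pics/c2.png",np.hstack([cv2.resize(p["pixels"][110:190,150:230],(400,400),interpolation=2),cv2.resize(q["pixels"][180:260,150:230],(400,400),interpolation=2)]))
E
```

```text
t 23.85 tcp [516.5 239.7 101.9] tilt [ 0.0353 -0.0065] yaw_y 15.91 q [ 0.31  0.53  1.59 -0.02  0.98  0.04] F [2.9 1.4 0.3] T [-0.3   0.32  0.23] open 11.8
slide [ 0.8 -1.7  0.8]
spin -0.002 alt 3.14
t 23.95 tcp [516.5 239.7 101.8] tilt [ 0.0353 -0.0065] yaw_y 16.06 q [ 0.31  0.53  1.59 -0.02  0.98  0.04] F [ 2.5  2.1 -0.4] T [-0.24  0.33  0.16] open 11.8
spin 0.001 alt -3.141
```

View pics/c2.png

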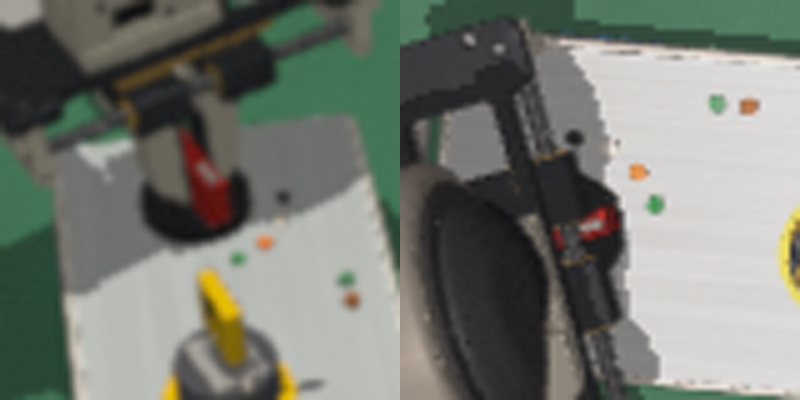

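Call:
send_rows:
  motion:
    - {"hand": -1,"slide": [0,-0.5,0.3],"spin": 0.04}

```text
time: 24.05
tool_pos: [0.5165, 0.2396, 0.1019]
tool_rot: [1.168, 1.534, -0.161]
contact_force: [4.8, 4.3, -2.7]
opening: 0.0119
```

```bash
python3 - <<'E'
from h import *
from cell import observe,vision
report(observe(),(515.2,238.4,101),16)
for n in("s8","t8"):
    p=pickle.load(open(n+".pkl","rb"))
    m=hsv(p,(0,150,70),(6,255,255),(160,100,225,240));q=pts(p,m);q=q[(q[:,2]>.117)&(abs(q[:,1]-.238)<.04)]
    v=np.cov(q[:,:2].T);w,V=np.linalg.eigh(v);d=V[:,1];print(n,len(q),q.mean(0).round(4),"yaw",np.degrees(np.arctan2(d[1],d[0])).round(1),rect(q))
E
```

```text
t 24.05 tcp [516.5 239.6 101.9] tilt [ 0.0361 -0.0059] yaw_y 13.86 q [ 0.31  0.53  1.59 -0.02  0.98  0.08] F [ 4.8  4.3 -2.7] T [0.23 0.05 0.19] open 11.9
slide [ 0.8 -1.6  0.9]
spin -0.037 alt 3.104
s8 35 [0.516  0.229  0.1224] yaw 96.7 (array([515.6, 231.7]), 39.1, 11.1, -74.9)
t8 17 [0.5219 0.2175 0.1221] yaw 108.0 (array([520.7, 223.1]), 23.6, 9.8, -71.5)
```

Call:
send_rows:
  motion:
    - {"hand": -1,"slide": [0,0,0],"spin": 0.04}

```text
time: 24.15
tool_pos: [0.5166, 0.2397, 0.1019]
tool_rot: [1.205, 1.534, -0.163]
contact_force: [1.8, 1.1, 0.9]
opening: 0.0117
```

```bash
python3 - <<'E'
from h import *
from cell import observe,vision
report(observe(),(515.2,238.4,101),16)
E
```

```text
t 24.15 tcp [516.6 239.7 101.9] tilt [ 0.0362 -0.006 ] yaw_y 11.62 q [ 0.31  0.53  1.59 -0.02  0.98  0.12] F [1.8 1.1 0.9] T [-0.47  0.44  0.25] open 11.7
slide [ 0.8 -1.7  1. ]
spin -0.076 alt 3.065
```

Call:
send_rows:
  motion:
    - {"hand": -1,"slide": [0,0,0],"spin": 0.04}

```text
time: 24.25
tool_pos: [0.5167, 0.2397, 0.1019]
tool_rot: [1.236, 1.534, -0.171]
contact_force: [2.0, 1.6, 0.2]
opening: 0.0118
```

```bash
python3 - <<'E'
from h import *
from cell import observe,vision
report(observe(),(515.2,238.4,101),16)
E
```

```text
t 24.25 tcp [516.7 239.7 101.9] tilt [ 0.0363 -0.0063] yaw_y 9.41 q [ 0.31  0.53  1.59 -0.02  0.98  0.16] F [2.  1.6 0.2] T [-0.17  0.31  0.72] open 11.8
slide [ 0.8 -1.7  1.1]
spin -0.115 alt 3.027
```

Call:
send_rows:
  motion:
    - {"hand": -1,"slide": [0,0,0],"spin": -0.03}
    - {"hand": -1,"slide": [0,0,0],"spin": -0.02}

```text
time: 24.45
tool_pos: [0.5166, 0.2397, 0.1018]
tool_rot: [1.161, 1.534, -0.19]
contact_force: [2.4, 1.8, -0.5]
opening: 0.0114
```

```bash
python3 - <<'E'
from h import *
from cell import observe,vision
report(observe(),(515.2,238.4,101),13)
p=vision.read_camera("side");pickle.dump(p,open("s9.pkl","wb"));q=vision.read_camera("top")
report(observe(),None,13)
cv2.imwrite("pics/c3.png",np.hstack([cv2.resize(p["pixels"][110:190,150:230],(400,400),interpolation=2),cv2.resize(q["pixels"][180:260,150:230],(400,400),interpolation=2)]))
for p in (p,q):
    m=hsv(p,(0,150,70),(6,255,255),(160,100,225,240));w=pts(p,m);w=w[(w[:,2]>.117)&(abs(w[:,1]-.238)<.04)]
    print(len(w),rect(w))
E
```

```text
t 24.45 tcp [516.6 239.7 101.8] tilt [ 0.0358 -0.0069] yaw_y 12.59 q [ 0.31  0.53  1.59 -0.02  0.98  0.1 ] F [ 2.4  1.8 -0.5] T [-0.26  0.4   0.22] open 11.4
slide [ 0.8 -1.7  1. ]
spin -0.007 alt 3.135
t 24.55 tcp [516.6 239.7 101.8] tilt [ 0.0359 -0.0068] yaw_y 12.5 q [ 0.31  0.53  1.59 -0.02  0.98  0.1 ] F [ 1.5  1.4 -0.7] T [-0.26  0.4   0.25] open 11.6
spin -0.009 alt 3.133
44 (array([515.2, 233.3]), 46.5, 11.8, -78.0)
12 (array([518.4, 221.9]), 23.4, 9.8, -60.9)
```

View pics/c3.png

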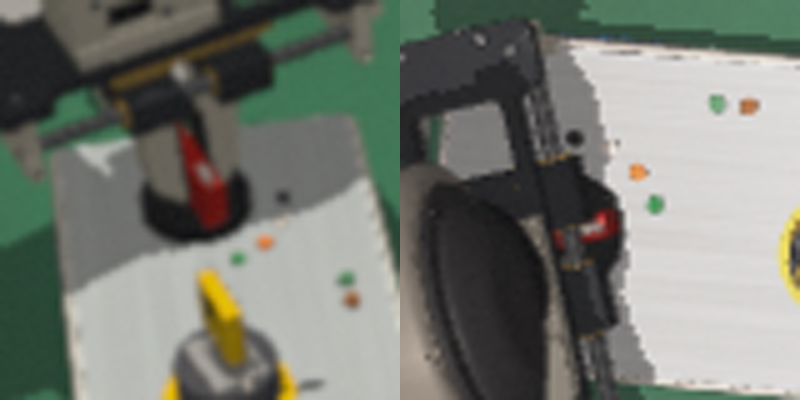

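Call:
send_rows:
  motion:
    - {"hand": -1,"slide": [0,0,0],"spin": -0.02}

```text
time: 24.65
tool_pos: [0.5166, 0.2397, 0.1019]
tool_rot: [1.142, 1.534, -0.189]
contact_force: [1.7, 0.9, -1.0]
opening: 0.0117
```

```bash
python3 - <<'E'
from h import *
from cell import observe,vision
report(observe(),None,14)
for i in range(4): p=vision.read_camera("top" if i<3 else "side")
report(observe(),None,14)
m=hsv(p,(0,150,70),(6,255,255),(160,100,225,240));w=pts(p,m);w=w[(w[:,2]>.117)&(abs(w[:,1]-.238)<.04)]
print(len(w),rect(w))
cv2.imwrite("pics/c4.png",p["pixels"])
E
```

```text
t 24.65 tcp [516.6 239.7 101.9] tilt [ 0.0358 -0.0069] yaw_y 13.71 q [ 0.31  0.53  1.59 -0.02  0.98  0.08] F [ 1.7  0.9 -1. ] T [-0.21  0.4   0.25] open 11.7
spin -0.005 alt 3.137
t 24.85 tcp [516.6 239.7 101.8] tilt [ 0.0359 -0.0068] yaw_y 13.65 q [ 0.31  0.53  1.59 -0.02  0.98  0.08] F [ 1.7  1.9 -0.3] T [-0.28  0.44  0.18] open 11.5
spin -0.006 alt 3.135
43 (array([515.1, 233.1]), 44.2, 11.7, -78.2)
```

View pics/c4.png

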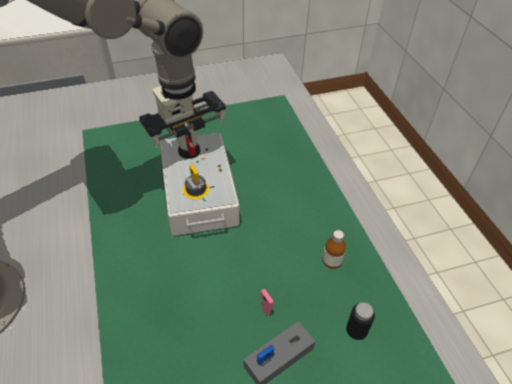

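```bash
python3 - <<'E'
from h import *
from cell import observe,job
report(observe()); print(job.hand_in()); report(observe())
E
```

```text
t 24.85 tcp [516.6 239.7 101.8] tilt [ 0.0359 -0.0068] yaw_y 13.65 q [ 0.31  0.53  1.59 -0.02  0.98  0.08] F [ 1.7  1.9 -0.3] T [-0.28  0.44  0.18] open 11.5
the job is handed in; nothing more can be done
None
the job is handed in; nothing more can be done
```

I handed the job in at 24.9 s. The yellow key is fully in the yellow-ringed switch and turned on, and the gripper is holding the red dial at about its third click. The hand-in reports no verdict.

- **Key:** it met the slot floor at the expected depth, with 23 N of push. I then turned it clockwise until the torque rose to about 1.1 N m, far above the 0.06 N m friction. The drum pointer read about -69° (rough pixel readings of the drum's edges gave -76 to -79°), against the -74° expected at the stop.
- **Dial:** I turned it until it hit the end stop (0.7 N m), then backed off a little. It is held at about 1.22 to 1.27 rad by tool angle and camera, with a steady torque of about 0.2 N m. The two estimates differ by a few hundredths of a radian, but both lie between the third click and the stop.
- **Rest of the scene:** the last picture shows the blue key, bottle and battery where they were. The gripper hides the bowl there. It was undisturbed in the last picture that showed it, taken just before the gripper went down to the dial, and the gripper stayed about 5 cm clear by my estimate.
- **Imperfection:** the tool drifted to a tilt of about 2°, which did not hinder the insertion or the turns.

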